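# Dock the handheld water meter in its bench cradle

### The arm

A 6-joint arm with a two-finger parallel gripper is mounted at the origin on the work surface. World frame = base frame: x ahead of the robot, y to its left, z up, the work surface at z = 0. Lengths are in mm, angles in rad, forces in N, time in s.
With the tool pointing down it reaches from about 275 to 750 mm from the base axis. Payload 10.2 kg.
Tool frame: the origin (TCP) lies at the very end of the fingers, on their centre line; the grasp point (between the pads) lies 19 mm behind it; z points along the fingers, y is the line along which they close (so a half turn about z gives the same grasp; the last joint's range is limited). The gripper opens to 85 mm and grips with 20 to 120 N. Pads are 22 mm wide; open, the fingers measure 114 mm over their backs; the gripper's body (76 mm by 85 mm) begins 54 mm behind the grasp point. The pads swing forward as they close: fully open they stand 13 mm farther back than shut.
Start: joints at [-1.343, 0.313, 1.498, -0, 1.331, -0.223], TCP at [228.724, -472.564, 231.294] pointing down, gripper open.
Joint ranges: [-2.94, 2.94], [-0.97, 2.17], [0.19, 2.56], [-1.23, 4.37], [0.02, 3.11], [-2.88, 2.88]. Speed limits (rad/s): [2.39, 2.39, 3.01, 3.14, 3.14, 3.14].

### API

Orientations are given as a unit quaternion [w, x, y, z].
In Python, from rig import ctrl, optics gives the robot as it stands. The module is installed in compiled form; this text tells all that it offers.
- The arm moves only by the shell command python3 -m handwheel 'ROWS' [FORCE]. ROWS is JSON, a list that holds one entry, the list of rows, each a list of 5 numbers: the gripper command: -1 is fully open, 1 is shut, values between are in proportion, then the shift along the world's x, y, z in units of 50 mm (1.0 is 50 mm), then the turn about the world's z in units of 8 degrees (1.0 is 8 degrees). In form: [[[gripper, tx, ty, tz, twist], ...]]. A call has 1 to 10 rows; each row shifts and turns the commanded pose from where the row before left it; what a row does not reach is not made up. A row lasts 1/10 s, in which the tool goes at most 50 mm and 8.59 degrees, less where a joint would pass 70% of its speed; a pose out of reach is approached as far as the arm can. A call is refused whole if a number of a shift passes 1 or a number of a turn 1, either way. A call with a gripper value outside its range is refused whole. The fingers move at their own pace and stop on an object; FORCE is the grip in N (left out, the last holds). Time passes only in rows, so rows that do not move let the fingers close. It gives the time, the measured TCP pose, the force, the opening and the grip force at its end, in the units of the state.
- ctrl.sense(): the state, without advancing time (a new reading comes with each control period).
- optics.capture(name): name is "scene" or "side" or "wrist"; returns a dict with "img" (480x640x3 uint8, blue, green, red), "K" (3x3 intrinsics, pixels), "R" (3x3) and "t" (3): a world point X has camera coordinates R X + t. Camera axes: x right, y down, z forward; pixel columns grow to the right and rows downward; lengths in mm; the calibration is good to about 2 mm. A picture is of the moment at which its call begins. There is no depth.
- ctrl.finish_job(): hands the job in; it is judged then, once.
The state is a dict: "time_s": time; "joints": joint angles; "dq": joint speeds; "tau": joint torques, N m; "eef_pos": TCP position; "ee_rot": TCP orientation; "force": force on the tool from outside, world axes, zero at the start; "wrist_torque": the same for the moment, N m; "grip_width": opening from 0.0 (shut) to 1.0 (fully open); "grip_force": force on a finger pad.
Only numpy, scipy, OpenCV 4.12 (cv2) and the standard library are available. Lean on these libraries where they do the work, as an engineer would, in place of code of your own. Each camera call takes 0.05 s, during which the arm holds its last target. There are 200 camera calls.

### The job

Put the black handheld meter back into its reclined bench cradle, screen facing up and out: with the head still raised, slip its blue foot under the lip of the shoe at the cradle's low end until it is fully home against the stop and pushes in the sprung charging contact (how deep the stop is set you must feel; do not ram it), then press the head down at both sides until both blue spring catches have clicked over it. Leave it lying free in the cradle, and leave the other things on the bench where they are.

Things in the scene. Friction and masses are not known exactly. Their poses are not given: they have to be found in the camera images.
- meter: Black handheld meter, loose, 0.3 to 0.5 kg, lying on its back on the bench, screen and keys up. Origin: on its flat back, mid-width; x along it to the head (screen end), y to its left as you look at the screen with the head away from you, z out of its face. 34 thick. Grip part x -86 to 32, 58 wide, flat parallel sides; head x 32 to 96, 86 wide; balance point near x = 5. (mm)
- meter_foot (a point): Middle of the bottom edge of the tip of the meter's blue foot (meter x -116, y 0, z 0). The foot is a tongue at the meter's lower end: x -116 to -86, 40 wide, its corners rounded 8, z 0 to 12. (mm)
- head_left (a point): Point on the face over the left catch recess, where the head is pressed down (meter x 60, y 29, z 34). Recess in each side of the head, x 44 to 76: there only the bottom 10 of the thickness is 86 wide, above that the head is 74 wide; a catch 12 wide springs over the bottom part. (mm)
- head_right (a point): the same on the right: meter x 60, y -29, z 34 mm
- cradle_bed: Bed of the grey cradle, fixed, reclined 27 degrees, low end roughly towards the robot. Frame as the seated meter's, which ends 0 to 14 up its x; origin on the bed 73 over the bench, x up the slope, y left, z square out of the bed. Rubber strips (sliding friction about 1.2). Spine 44 wide, x -128 to 34; nothing beside it, so fingers can straddle it; head plate 76 wide, x 34 to 98. Foot plate on the bench 175 x 118. (mm)
- shoe (a point): Middle of the shoe's mouth, on the bed (bed x -96, y 0, z 0). Slot 44 wide, 20 high, cheeks 8 thick, roofed by a blue lip z 20 to 26. The foot slides in down the slope, head raised 8 to 10 degrees off the bed, to the stop: a firm block set differently each time, its face anywhere 6.5 to 20.5 behind the mouth, hidden from above by the lip: feel for it. (mm)
- charge_pin (a joint): Brass charging contact sprung out of the stop's face by 3 mm; value 0 out, 0.003 m pushed in flush. About 0.2 N to start and 0.8 N flush. It is pushed in only when the meter's foot is fully home against the stop.
- catch_left_nose (a point): Tip of the left catch's nose at rest, underside (bed x 67, y 39, z 11.5). The catch is blue, x 60 to 74, y 39 to 53, up to z 27; the nose has a flat underside and a lead-in ramp 25 degrees off the bed's z. A head not yet pressed rests on both ramps about 20 above home, the meter then 7 degrees off the bed. Home leaves 1.5 of play. (mm)
- catch_right_nose (a point): the same of the right catch (bed x 67, y -39, z 11.5 mm)
- catch_left (a joint): Left catch's outward slide in m: 0 at rest, up to 0.007; spring 0.5 N preload plus 0.5 N per mm. The head going down pushes it out 4 mm (it takes about 4 to 8 N pressed on that side), then it snaps back to 0 over the recess.
- catch_right (a joint): the same for the right catch
- sample_jar: bystander: clear screw jar with white cap, 44 mm across, 75 tall, standing between the cradle and the meter (mm); origin: centre of its underside
- pocket_tester: bystander: yellow pocket tester lying flat, 120 x 28 x 20 (mm); origin: centre of its underside
- beaker: bystander: clear beaker, 64 mm across, 85 tall (mm); origin: centre of its underside
- wash_bottle: bystander: white wash bottle with red cap and spout, 62 mm across, 168 tall (mm); origin: centre of its underside
- reagent_bottle: bystander: small amber bottle, 40 mm across, 80 tall (mm); origin: centre of its underside
- notepad: bystander: yellow notepad, 75 x 100 x 12 (mm); origin: centre of its underside
- marker: bystander: white marker pen with black cap lying flat, 130 x 15 x 14 (mm); origin: centre of its underside

How it is judged (in metres and radians):
On the way:
1. the meter's foot is under the lip and home against the stop (charging contact pushed in at least 1.8 mm) with the head still raised (both head points more than 16 mm above home) (x of meter_foot in the frame of cradle_bed between -0.12 and -0.0995 m and y of meter_foot in the frame of cradle_bed between -0.006 and 0.006 m and z of meter_foot in the frame of cradle_bed between -0.003 and 0.012 m and value of joint charge_pin above 0.0018 m and z of each of head_left, head_right in the frame of cradle_bed above 0.05 m), for 0.1 s.
At the end, for the whole second after the job is handed in: The meter lies seated, free and at rest: foot under the lip, within 6 mm of the bed and 5 mm of the middle line, charging contact pushed in at least 1.8 of its 3 mm, both head corners within 3 mm of home height, both catches sprung back over it (within 1.5 mm of rest) (x of meter in the frame of cradle_bed between -0.003 and 0.017 m and y of meter in the frame of cradle_bed between -0.005 and 0.005 m and z of meter_foot in the frame of cradle_bed between -0.003 and 0.006 m and x of meter_foot in the frame of cradle_bed below -0.0995 m and value of joint charge_pin above 0.0018 m and z of head_left in the frame of cradle_bed between 0.031 and 0.037 m and value of joint each of catch_left, catch_right below 0.0015 m and z of head_right in the frame of cradle_bed between 0.031 and 0.037 m and linear speed of meter below 0.02 m/s); the robot touches nothing.
It fails at once if one of the other loose things on the bench is pushed more than 40 mm from its place (distance of any of sample_jar, pocket_tester, beaker, wash_bottle, reagent_bottle, notepad, marker from where it was at the start of the episode above 0.04 m).
It fails at once if the meter is rammed into the shoe: more than 30 N between it and the cradle while its head is held up, more than 23 mm above home (contact force between meter and cradle_bed above 30 N and z of each of head_left, head_right in the frame of cradle_bed above 0.057 m).
It also fails if it takes over 61 s, if anything falls off the work surface, if the arm or the gripper's body presses on something with over 40 N, if the wrist force passes 120 N, or if a joint passes its speed limit or range.

## Working session

There is one attempt and no reset: what is moved stays moved. The work goes in short steps, Python scripts to look and compute and a shell command to move; the robot and the scene stay as the last step left them, time stands still between calls to the robot, and variables do not carry over. Pictures are saved under pics/ and viewed, at most 10 in all, crops included, and the job is handed in when it is done.

```bash
mkdir -p pics; python3 - <<'E'
from rig import ctrl, optics
import cv2
for n in ("scene","side"):
    c=optics.capture(n); cv2.imwrite(f"pics/{n}0.png",c["img"]); print(n,c["K"].tolist(),c["R"].tolist(),c["t"].tolist())
s=ctrl.sense(); print(s)
E
```

```text
scene [[501.2708031576125, 0.0, 316.94567806769436], [0.0, 501.2708031576125, 245.41870621827502], [0.0, 0.0, 1.0]] [[0.44139159725993427, 0.8971513835436778, -0.01711294463230982], [0.476063845650987, -0.25030050220775085, -0.8430378837623734], [-0.7606159824328681, 0.363962983832439, -0.5375818762453497]] [-229.66520170874622, -186.50732430615474, 1828.635494135601]
side [[579.0596944884592, 0.0, 314.16505297319804], [0.0, 579.0596944884592, 239.84043346551118], [0.0, 0.0, 1.0]] [[0.938843586055835, -0.3441868919400017, -0.010397323622049951], [-0.24919821150945953, -0.6582838016662799, -0.7103257617771418], [0.23764042648991088, 0.6694757799057942, -0.7037962828952863]] [-507.0657126968459, 178.72733290510746, 1541.9145095889119]
{'time_s': 0.1, 'joints': array([-1.34338181e+00,  3.13410184e-01,  1.49832896e+00,  3.96073116e-06,
        1.33103479e+00, -2.23392868e-01]), 'dq': array([ 0.00178585, -0.00226739, -0.00204478,  0.00020987,  0.00021196,
       -0.00084878]), 'tau': array([ 1.90458341e-03, -4.12900865e+01, -2.60141051e+01, -2.81057628e-04,
        3.00153049e-03, -3.14667648e-05]), 'eef_pos': array([ 228.67966719, -472.32799418,  230.79615917]), 'ee_rot': array([-5.90640222e-04,  9.74703896e-01,  2.23499364e-01,  7.35766191e-07]), 'force': array([ 0.00809564, -0.26121622,  0.56347235]), 'wrist_torque': array([-0.04730731,  0.00542277,  0.01795296]), 'grip_force': 0.0, 'grip_width': 0.9992878567380443}
```

View pics/scene0.png

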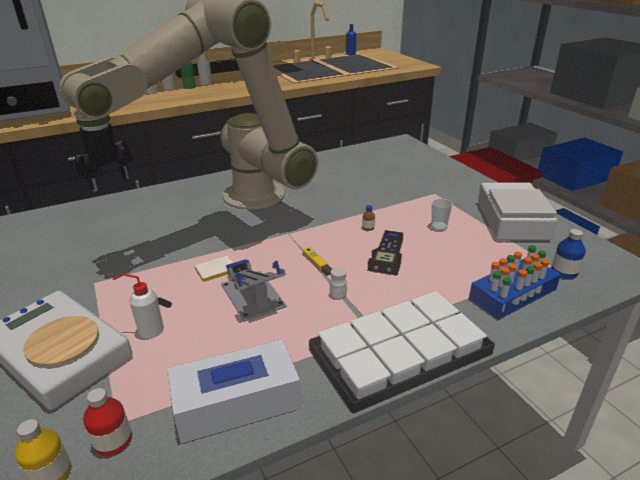

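View pics/side0.png

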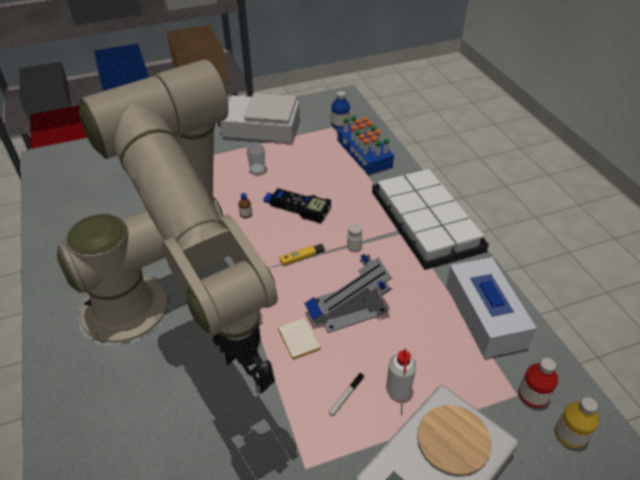

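```bash
cat > h.py <<'E'
import numpy as np, cv2
from rig import ctrl, optics
def crop(img,u,v,w,h,W,H):
    return cv2.resize(img[v:v+h,u:u+w],(W,H),interpolation=cv2.INTER_CUBIC)
def proj(c,X):
    Y=np.asarray(X)@c["R"].T+c["t"]; p=Y@c["K"].T; return p[:,:2]/p[:,2:]
def ray(c,uv):
    d=c["R"].T@np.linalg.inv(c["K"])@np.array([*uv,1.]); return -c["R"].T@c["t"], d
def plane(c,uv,z):
    o,d=ray(c,uv); return o+d*(z-o[2])/d[2]
E
python3 - <<'E'
from h import *
a=cv2.imread("pics/scene0.png");b=cv2.imread("pics/side0.png")
m=np.vstack([np.hstack([crop(a,345,215,80,60,400,300),crop(b,255,175,80,60,400,300)]),np.hstack([crop(a,212,250,80,75,400,300),crop(b,300,245,100,90,400,300)])])
cv2.imwrite("pics/m1.png",m)
E
```

```text
(no output)
```

View pics/m1.png

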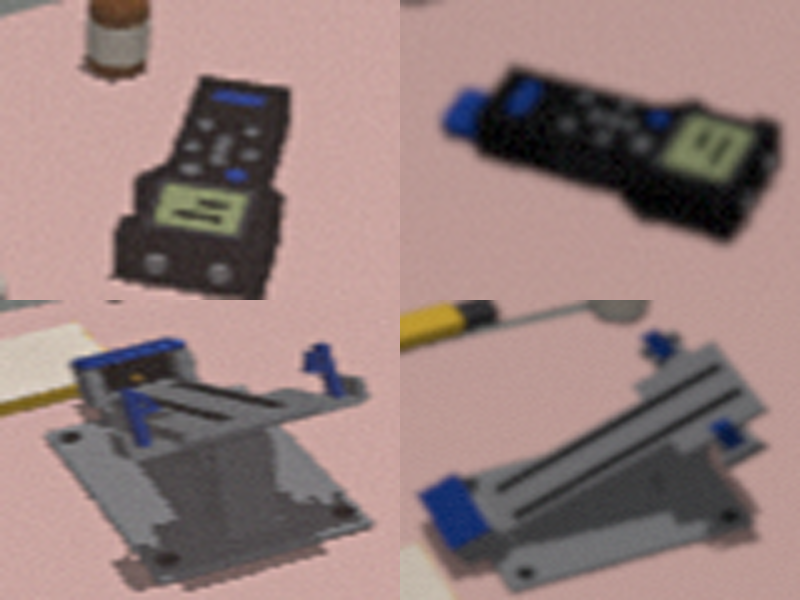

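```bash
cat >> h.py <<'E'
from scipy.optimize import least_squares
from scipy.spatial.transform import Rotation as Rn
def bedR(yaw,pitch=27): return Rn.from_euler("ZY",[yaw,-pitch],degrees=True).as_matrix()
def fitpose(obs,z,pitch,p0,calc=False):
    # obs: list of (cam, [(local xyz),(u,v)]...)
    def f(p):
        R=bedR(p[2],pitch); r=[]
        for c,l in obs:
            P=proj(c,np.array([a for a,_ in l])@R.T+[p[0],p[1],z]); r.append((P-np.array([b for _,b in l])).ravel())
        return np.concatenate(r)
    s=least_squares(f,p0,loss="soft_l1"); return s.x,f(s.x).reshape(-1,2)
E
python3 - <<'E'
from h import *
sc=optics.capture("scene");sd=optics.capture("side")
S=lambda x,y:(345+x/5,215+y/5); D=lambda x,y:(255+(x-400)/5,175+y/5)
C=lambda x,y:(212+x/5,250+(y-300)/4); E=lambda x,y:(300+(x-400)/4,245+(y-300)*.3)
cs=[((-96,-30,26),C(78,362)),((-96,30,26),C(183,343)),((98,38,0),C(367,383)),((67,46,26),C(320,350)),((67,-46,26),C(133,396))]
cd=[((67,46,25),E(660,345)),((67,-46,25),E(728,432)),((98,38,0),E(713,345)),((98,-38,0),E(765,410)),((-96,30,26),E(460,472)),((-96,-30,26),E(492,535))]
x,r=fitpose([(sc,cs),(sd,cd)],73,27,[450,-150,0]); print(x,r.round(1).tolist())
# meter
ms=[((-86,-29,34),S(200,78)),((-86,29,34),S(291,90)),((96,-43,34),S(117,222+10)),((96,-43,0),S(113,278)),((96,43,0),S(265,298))]
md=[((-86,29,34),D(513,68)),((96,43,34),D(778,122)),((96,-43,0),D(730,242)),((-86,-29,0),D(480,152)),((-116,0,6),D(450,115))]
x,r=fitpose([(sc,ms),(sd,md)],0,0,[500,100,0]); print(x,r.round(1).tolist())
for n,c,z,uv,uv2 in (("jar",0,0,(338,297),(354,248)),("bottle",0,0,(369,229),(245,215)),("pocket",0,0,(317,262),(302,255)),("beaker",0,0,(440,228),(257,170)),("pad",0,6,(216,268),(299,338)),("marker",0,0,(158,297),(347,393)),("wash",0,0,(150,335),(400,395))):
    print(n,plane(sc,uv,0)[:2].round(),plane(sd,uv2,0)[:2].round())
E
```

```text
[ 571.33694358 -212.33422419    2.09390514] [[-0.3, 1.1], [-0.5, -0.4], [-8.1, 3.9], [-2.6, 0.0], [-0.5, -0.7], [-0.9, -1.6], [-1.7, -2.8], [0.6, -1.6], [1.3, -0.8], [-0.7, -0.2], [0.4, -2.0]]
[565.12359859 212.92414067 -42.96037999] [[-0.4, -0.9], [0.4, -0.8], [-0.5, -0.0], [-0.2, 0.8], [-0.1, 1.6], [-0.7, -1.8], [1.3, -1.1], [0.4, 0.5], [-1.4, 0.7], [0.0, -1.2]]
jar [670. -12.] [659. -14.]
bottle [408. 241.] [399. 238.]
pocket [498.  11.] [507.  13.]
beaker [508. 445.] [496. 442.]
pad [ 391. -259.] [ 404. -259.]
marker [ 450. -435.] [ 458. -446.]
wash [ 591. -482.] [ 572. -493.]
```

```bash
python3 -m handwheel '[[[-1,0.7,0.52,0.25,-0.9],[-1,0.7,0.52,0.25,-0.9],[-1,0.7,0.52,0.25,-0.9],[-1,0.7,0.52,0.25,-0.9],[-1,0.7,0.52,0.25,0],[-1,0.7,0.52,0.25,0],[-1,0.7,0.52,0.25,0],[-1,0.7,0.52,0.25,0],[-1,0.7,0.52,0,0],[-1,0.2,0.3,0,0]]]'
python3 - <<'E'
from h import *
c=optics.capture("wrist"); cv2.imwrite("pics/w1.png",c["img"]); print({k:v.tolist() for k,v in c.items() if k!="img"}); s=ctrl.sense();print(s["eef_pos"],s["ee_rot"],s["joints"],s["force"])
E
```

```text
time_s: 1.2
eef_pos: [556.0, -221.2, 330.7]
ee_rot: [-0.0, 1.0, -0.025, -0.0]
force: [-0.6, -0.4, -0.4]
grip_width: 0.997
grip_force: 0.0
{'K': [[410.51977878020944, 0.0, 321.9171726630711], [0.0, 410.51977878020944, 238.36518090020496], [0.0, 0.0, 1.0]], 'R': [[-0.04915116816424808, -0.9987911830129915, -0.0005791403980791831], [-0.9449236834716839, 0.04631244609040511, 0.3239975150389746], [-0.3235790399305818, 0.01647209982467936, -0.9460577544975626]], 't': [-192.1296995718778, 462.8502775602843, 659.3500421307632]}
[ 556.15168035 -219.85306677  330.56684448] [-7.48648941e-04  9.99714048e-01 -2.39008743e-02 -9.79017438e-05] [-5.72688372e-01  4.41584622e-01  1.06204212e+00  1.17802371e-03
  1.63891398e+00  1.04599389e+00] [2.01652677 2.0887727  0.52490991]
```

View pics/w1.png

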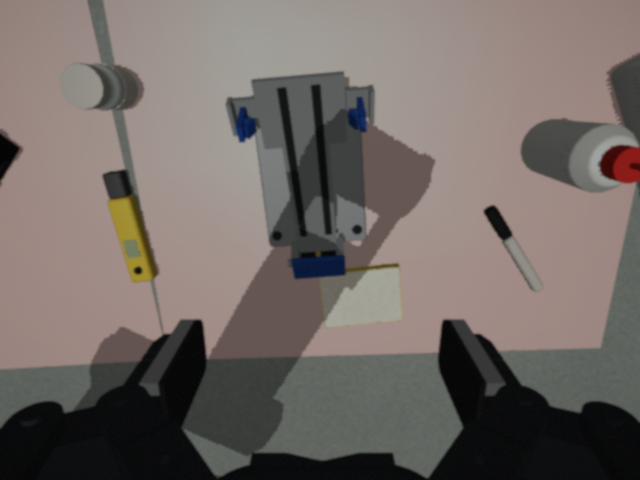

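```bash
python3 - <<'E'
from h import *
a=cv2.imread("pics/w1.png")
cv2.imwrite("pics/w1c.png",np.hstack([crop(a,220,65,160,80,800,400)[:,:],])) 
m=np.vstack([crop(a,220,65,160,60,800,300),crop(a,220,225,160,60,800,300)])
cv2.imwrite("pics/w1c.png",m)
E
```

```text
(no output)
```

View pics/w1c.png

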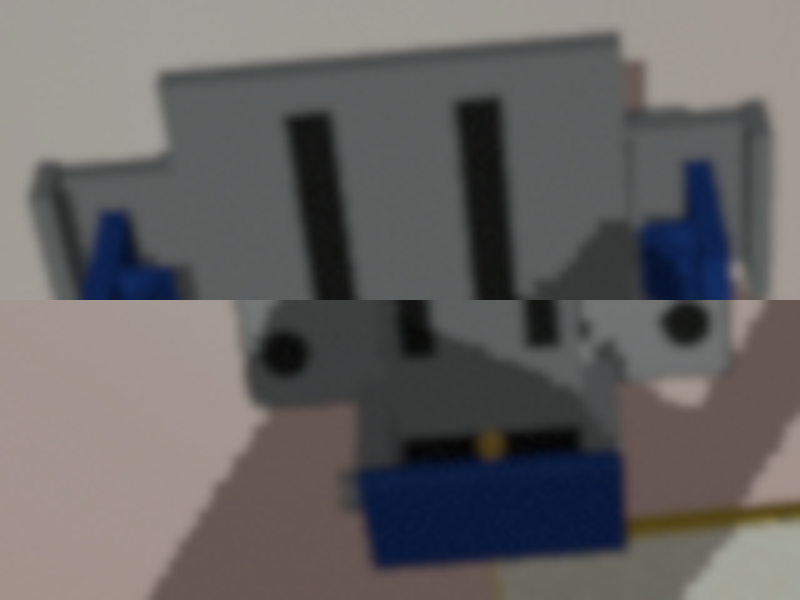

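```bash
python3 -m handwheel '[[[-1,0.08,0.95,0,0.75],[-1,0,0.95,0,0],[-1,0,0.95,0,0],[-1,0,0.95,0,-0.95],[-1,0,0.95,0,-0.95],[-1,0,0.9,0,-0.95],[-1,0,0.9,0,-0.95],[-1,-0.2,0.9,-0.2,-0.95],[-1,-0.2,0.8,-0.4,-0.95],[-1,0,0,-0.4,-0.6]]]'
python3 - <<'E'
from h import *
c=optics.capture("wrist"); cv2.imwrite("pics/w2.png",c["img"]); np.savez("w2.npz",**c); s=ctrl.sense();print(s["eef_pos"],s["ee_rot"],s["joints"],s["force"])
E
```

```text
time_s: 2.25
eef_pos: [536.3, 192.6, 280.8]
ee_rot: [-0.001, 0.916, -0.402, -0.0]
force: [0.4, -0.9, -0.3]
grip_width: 0.998
grip_force: 0.0
[535.9274715  190.45859695 277.09919555] [ 0.00144851  0.91485625 -0.40377023 -0.00235545] [ 1.35530411e-01  3.87628069e-01  1.27488385e+00 -1.00743907e-06
  1.48461115e+00  2.53759864e+00] [-0.61943332 -0.47580766 -4.09928701]
```

View pics/w2.png

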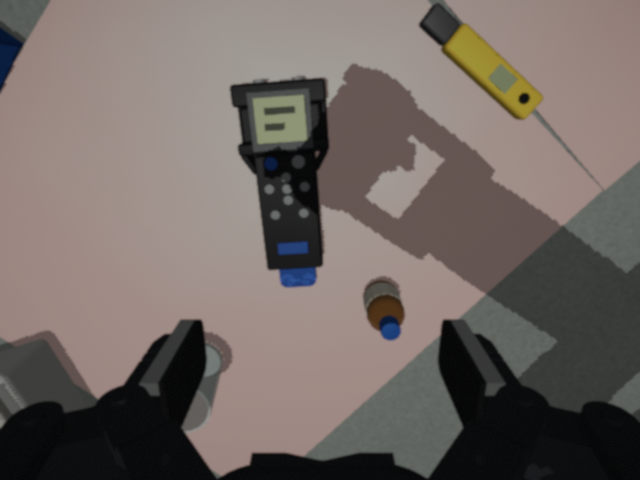

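```bash
python3 - <<'E'
from h import *
c=dict(np.load("w2.npz")); g=c["img"].max(axis=2)
for r in range(150,292,6):
    x=np.where(g[r,225:335]<62)[0]+225
    print(r,x.min() if len(x) else None,x.max() if len(x) else None,end="; ")
hsv=cv2.cvtColor(c["img"],cv2.COLOR_BGR2HSV); b=cv2.inRange(hsv,(100,120,60),(130,255,255)); 
n,l,st,ce=cv2.connectedComponentsWithStats(b); print([ (s.tolist(),k.round(1).tolist()) for s,k in zip(st,ce) if s[4]>60])
for col in (245,260,280,300,315,320):
    y=np.where(g[60:300,col]<62)[0]+60; print(col,y.min(),y.max(),end="; ")
w1=dict(K=c["K"],R=np.array([[-0.04915116816424808, -0.9987911830129915, -0.0005791403980791831], [-0.9449236834716839, 0.04631244609040511, 0.3239975150389746], [-0.3235790399305818, 0.01647209982467936, -0.9460577544975626]]),t=np.array([-192.1296995718778, 462.8502775602843, 659.3500421307632]))
o=[((98,38,0),(253,82.6)),((98,-38,0),(343.6,75)),((-96,30,20),(292,259)),((-96,-30,20),(344.5,256))]
x,r=fitpose([(w1,o)],73,27,[571,-212,2]); print("\ncradle",x,r.round(1).tolist())
R=bedR(x[2]); 
for s in (6.5,13,20.5): print(proj(w1,np.array([[-96-s+3,0,6]])@R.T+[x[0],x[1],73]))
o=[((-86,29,34),(268,268.5)),((-86,-29,34),(322,265)),((96,43,34),(232,86)),((96,-43,34),(326,79)),((-116,0,0),(298.5,286))]
x,r=fitpose([(c,o)],0,0,[565,213,-43]); print("meter",x,r.round(1).tolist())
E
```

```text
150 239 327; 156 242 324; 162 246 321; 168 251 318; 174 257 316; 180 258 317; 186 259 317; 192 259 318; 198 260 318; 204 261 318; 210 262 318; 216 262 319; 222 263 319; 228 264 320; 234 264 320; 240 265 321; 246 266 321; 252 267 321; 258 267 321; 264 268 321; 270 None None; 276 None None; 282 None None; 288 None None; [([0, 0, 640, 480, 305519], [319.9, 239.6]), ([0, 45, 16, 38, 342], [5.2, 59.0]), ([266, 159, 10, 10, 82], [270.4, 163.3]), ([277, 241, 32, 14, 400], [292.6, 247.7]), ([280, 267, 36, 20, 596], [297.7, 276.1]), ([381, 322, 19, 17, 261], [390.1, 329.9])]
245 84 161; 260 83 201; 280 82 268; 300 80 267; 315 79 266; 320 79 265; 
cradle [ 569.00312743 -208.46484393    1.79329341] [[-1.1, 0.8], [1.7, 0.3], [-0.7, -0.6], [0.4, -1.7]]
[[317.93541872 249.24234422]]
[[318.37870932 253.0327167 ]]
[[318.87949796 257.31472818]]
meter [563.12395468 215.71212752 -44.01738026] [[-1.1, 3.4], [0.9, 3.9], [-1.6, -0.9], [0.8, -0.0], [0.4, -3.2]]
```

```bash
python3 - <<'E'
from h import *
c=optics.capture("wrist"); g=c["img"].max(axis=2); np.savez("w3.npz",**c)
L=[];Rr=[]
for r in range(150,300,10):
    x=np.where(g[r,200:360]<62)[0]+200
    if len(x): print(r,x.min(),x.max(),end="; ")
for col in range(230,330,10):
    y=np.where(g[60:320,col]<62)[0]+60
    if len(y): print("c",col,y.min(),y.max(),end="; ")
hsv=cv2.cvtColor(c["img"],cv2.COLOR_BGR2HSV); b=cv2.inRange(hsv,(100,120,60),(130,255,255)); 
n,l,st,ce=cv2.connectedComponentsWithStats(b); print([ (s.tolist(),k.round(1).tolist()) for s,k in zip(st,ce) if s[4]>60])
s=ctrl.sense(); print(s["eef_pos"],s["ee_rot"],-c["R"].T@c["t"])
for p in ([563.1,215.7,-44],[565.1,212.9,-43]):
    R=bedR(p[2],0); print(proj(c,np.array([(-86,29,34),(-86,-29,34),(96,43,34),(96,-43,34),(-116,0,0),(-116,0,12),(-60,29,34),(20,29,34),(-60,-29,34),(20,-29,34)])@R.T+[p[0],p[1],0]).round(1).tolist())
E
```

```text
150 235 324; 160 239 320; 170 247 314; 180 254 313; 190 255 314; 200 256 315; 210 258 315; 220 259 316; 230 260 317; 240 262 318; 250 263 319; 260 264 318; 270 266 289; c 230 86 107; c 240 85 161; c 250 84 174; c 260 83 231; c 270 83 270; c 280 82 270; c 290 81 269; c 300 80 269; c 310 80 268; c 320 81 160; [([0, 0, 640, 480, 305733], [319.6, 239.4]), ([0, 48, 9, 20, 102], [2.5, 55.9]), ([262, 160, 10, 11, 87], [266.5, 165.0]), ([274, 243, 32, 15, 407], [289.5, 249.9]), ([277, 269, 36, 20, 603], [295.0, 278.2]), ([379, 324, 19, 18, 268], [388.3, 332.1])]
[536.52108199 189.22943161 278.81966921] [ 0.00140404  0.91590655 -0.40138356 -0.00211439] [594.81474307 130.0621881  419.90357198]
[[263.9, 274.2], [320.4, 270.9], [225.5, 86.2], [322.9, 79.6], [296.4, 284.7], [295.8, 289.4], [261.1, 250.6], [251.6, 171.2], [318.7, 247.0], [313.1, 167.2]]
[[265.7, 271.5], [322.2, 267.2], [223.9, 83.1], [321.4, 74.7], [298.5, 281.8], [297.9, 286.5], [262.4, 247.8], [251.5, 168.1], [320.1, 243.3], [313.1, 163.1]]
```

```bash
python3 -m handwheel '[[[-1,0.16,0.36,0,0.49],[-1,0.16,0.36,-0.5,0],[-1,0,0,-0.9,0],[-1,0,0,-0.9,0],[-1,0,0,-0.9,0],[-1,0,0,-0.9,0],[-1,0,0,-0.8,0],[-1,0,0,0,0],[-1,0,0,0,0]]]'; python3 - <<'E'
from h import *
s=ctrl.sense(); print(s["eef_pos"],s["ee_rot"],s["force"])
E
```

```text
time_s: 3.25
eef_pos: [555.0, 224.3, 38.0]
ee_rot: [-0.0, 0.929, -0.37, 0.001]
force: [0.3, -0.1, 1.1]
grip_width: 1.003
grip_force: 0.0
[554.96221551 224.31864549  37.96657812] [-3.61534465e-04  9.29013411e-01 -3.70045333e-01  6.34759423e-04] [ 0.29148778 -0.1366165   1.07330887]
```

```bash
python3 -m handwheel '[[[-1,-0.05,0.02,-0.5,0],[-1,0,0,-0.2,0],[-1,0,0,0,0],[1,0,0,0,0],[1,0,0,0,0],[1,0,0,0,0],[1,0,0,0,0],[1,0,0,0,0],[1,0,0,0,0],[1,0,0,0,0]]]' 60; python3 -m handwheel '[[[1,0,0,0,0],[1,0,0,0.2,0],[1,0,0,0.3,0],[1,0,0,0.5,0],[1,0,0,0.5,0],[1,0,0,0,0]]]'; python3 - <<'E'
from h import *
s=ctrl.sense(); print(s["eef_pos"],s["force"],s["wrist_torque"])
a=optics.capture("side")["img"];b=optics.capture("wrist")["img"]
cv2.imwrite("pics/g1.png",np.hstack([crop(a,235,130,120,135,400,450),crop(b,200,60,240,270,400,450)]))
E
```

```text
time_s: 4.25
eef_pos: [552.1, 226.0, 3.0]
ee_rot: [-0.001, 0.929, -0.37, 0.001]
force: [-0.6, -0.5, 6.8]
grip_width: 0.67
grip_force: 66.5
time_s: 4.85
eef_pos: [553.0, 226.4, 80.4]
ee_rot: [-0.002, 0.929, -0.37, 0.003]
force: [0.9, -0.1, -4.1]
grip_width: 0.668
grip_force: 65.6
[553.03861411 226.39610834  80.4051084 ] [ 0.89363792 -0.13854851 -4.10424155] [ 0.03325828  0.00185259 -0.03633062]
```

View pics/g1.png

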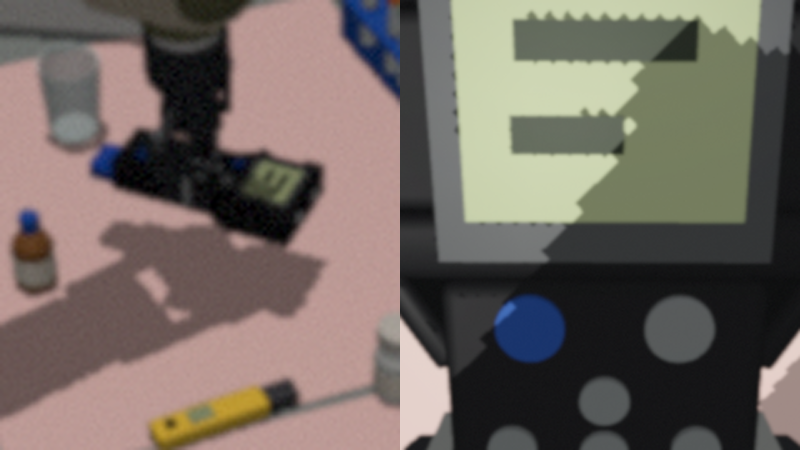

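```bash
python3 -m handwheel '[[[1,0,0,0.6,0],[1,0,-0.7,0.6,0.8],[1,0,-0.7,0.6,0.8],[1,0,-0.7,0.6,0.8],[1,0.05,-0.7,0.6,0.8],[1,0.05,-0.7,0.6,0.8],[1,0.05,-0.7,0.6,0.8],[1,0.05,-0.7,0.2,0.8],[1,0,-0.7,0,0.05],[1,0,-0.7,0,0]]]'; python3 -m handwheel '[[[1,0,0,0,0],[1,0,0,0,0],[1,0,0,0,0]]]'; python3 - <<'E'
from h import *
s=ctrl.sense(); print(s["eef_pos"],s["ee_rot"],s["force"],s["joints"],s["time_s"])
for n in ("wrist","side","scene"):
    c=optics.capture(n); np.savez(n+"4.npz",**c); cv2.imwrite(f"pics/{n}4.png",c["img"])
    hsv=cv2.cvtColor(c["img"],cv2.COLOR_BGR2HSV); b=cv2.inRange(hsv,(100,110,40),(130,255,255)); 
    k,l,st,ce=cv2.connectedComponentsWithStats(b); print(n,[ (q[:5].tolist(),w.round(1).tolist()) for q,w in zip(st[1:],ce[1:]) if q[4]>25])
E
```

```text
time_s: 5.95
eef_pos: [560.8, -90.4, 294.8]
ee_rot: [-0.0, 1.0, 0.015, -0.001]
force: [0.3, -0.7, -4.1]
grip_width: 0.664
grip_force: 67.2
time_s: 6.25
eef_pos: [561.1, -88.2, 295.4]
ee_rot: [-0.0, 1.0, 0.016, -0.001]
force: [0.3, 0.5, -3.9]
grip_width: 0.668
grip_force: 67.1
[561.11333516 -88.18767603 295.39638533] [-4.38891447e-04  9.99877007e-01  1.56575504e-02 -7.87004656e-04] [ 0.27099209  0.47452942 -3.85230796] [-3.62209794e-01  3.76451559e-01  1.24422343e+00  2.35415793e-04
  1.52270448e+00  1.17725861e+00] 6.25
wrist [([530, 113, 29, 38, 679], [543.6, 132.6]), ([256, 236, 44, 42, 1476], [277.5, 256.7]), ([415, 275, 52, 22, 953], [439.8, 285.6]), ([0, 327, 9, 18, 111], [3.2, 334.9])]
side [([94, 46, 30, 54, 731], [107.0, 64.6]), ([351, 141, 43, 32, 552], [375.8, 157.9]), ([350, 152, 13, 15, 43], [356.3, 158.8]), ([311, 183, 11, 11, 74], [316.2, 188.2]), ([295, 193, 16, 15, 153], [302.7, 200.8]), ([362, 255, 6, 7, 30], [364.4, 258.3]), ([472, 276, 40, 39, 747], [491.3, 295.0]), ([378, 281, 7, 8, 35], [381.2, 284.5]), ([305, 298, 17, 22, 209], [313.2, 308.3])]
scene [([347, 24, 9, 31, 219], [350.9, 40.9]), ([538, 138, 85, 53, 3098], [578.2, 162.8]), ([367, 205, 5, 6, 27], [368.8, 207.5]), ([557, 209, 42, 26, 341], [578.6, 220.4]), ([557, 237, 28, 23, 484], [571.1, 248.9]), ([227, 260, 22, 7, 56], [237.4, 263.1]), ([273, 261, 8, 13, 48], [276.4, 266.5]), ([518, 260, 6, 10, 32], [520.5, 264.5]), ([470, 267, 108, 52, 1800], [513.9, 292.4]), ([237, 272, 7, 14, 45], [239.4, 277.9]), ([211, 360, 43, 26, 632], [231.4, 371.8])]
```

View pics/wrist4.png

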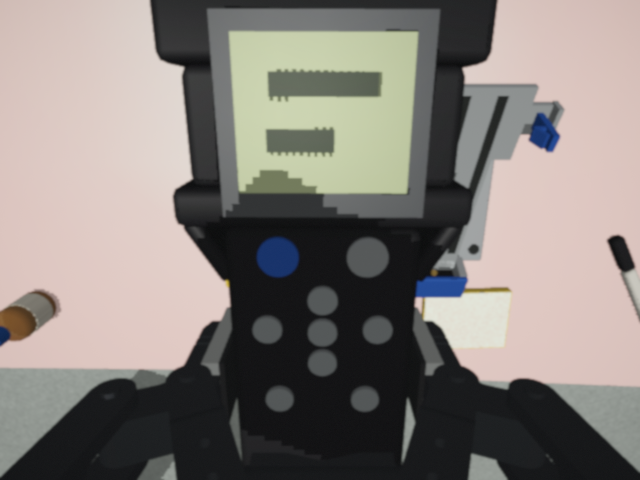

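```bash
python3 - <<'E'
from h import *
W=dict(np.load("wrist4.npz"));D=dict(np.load("side4.npz"));S=dict(np.load("scene4.npz"))
K=W["K"]
w1=dict(K=K,R=np.array([[-0.04915116816424808, -0.9987911830129915, -0.0005791403980791831], [-0.9449236834716839, 0.04631244609040511, 0.3239975150389746], [-0.3235790399305818, 0.01647209982467936, -0.9460577544975626]]),t=np.array([-192.1296995718778, 462.8502775602843, 659.3500421307632]))
i=cv2.imread("pics/w1.png"); b=cv2.inRange(cv2.cvtColor(i,cv2.COLOR_BGR2HSV),(100,110,40),(130,255,255)); k,l,st,ce=cv2.connectedComponentsWithStats(b)
print([(q.tolist(),w.round(1).tolist()) for q,w in zip(st[1:],ce[1:]) if q[4]>25])
o1=[((98,38,0),(253,82.6)),((98,-38,0),(343.6,75)),((-96,30,20),(292,259)),((-96,-30,20),(344.5,256))]
o4=[((98,-38,0),(536,87)),((-96,-30,20),(466,278)),((67,-46,19),(543.6,132.6))]
od=[((67,46,20),(364.4,258.3)),((67,-46,20),(381.2,284.5)),((-96,30,26),(315,296.6)),((-96,-30,26),(323,315.5)),((98,38,0),(378.3,258.5)),((98,-38,0),(391.3,278))]
os_=[((67,46,19),(276.4,266.5)),((67,-46,19),(239.4,277.9)),((-96,0,23),(237.6,263.1))]
for n,o in (("w1",[(w1,o1)]),("w4",[(W,o4)]),("side",[(D,od)]),("scene",[(S,os_)]),("all",[(w1,o1),(W,o4),(D,od),(S,os_)])):
    x,r=fitpose(o,73,27,[569,-210,2]); print(n,x.round(1),r.round(1).tolist())
# held meter, level: project features
s=ctrl.sense(); p=s["eef_pos"]; yaw=1.8
for x0 in (-15,):
    R=bedR(yaw,0); O=np.array([p[0]-x0,p[1],p[2]-3])
    for n,c in (("side",D),("scene",S)):
        print(n,proj(c,np.array([(-101,0,6),(-116,0,12),(96,43,34),(96,-43,34),(96,-43,0)])@R.T+O).round(1).tolist())
E
```

```text
[([348, 97, 18, 34, 394], [357.6, 116.0]), ([236, 108, 20, 33, 426], [244.6, 124.9]), ([292, 255, 53, 23, 981], [318.3, 266.1])]
w1 [ 569.  -208.5    1.8] [[-1.1, 0.8], [1.7, 0.3], [-0.7, -0.6], [0.4, -1.7]]
w4 [ 570.3 -206.4    2. ] [[0.8, -0.4], [0.4, -3.1], [-2.3, 5.1]]
side [ 569.1 -215.7    2.2] [[0.1, 0.6], [-0.4, -0.6], [-1.0, 1.1], [0.1, -0.7], [0.3, -0.5], [1.0, 0.3]]
scene [ 576.8 -212.7    2.9] [[-1.4, -0.3], [0.4, -0.5], [0.5, 2.6]]
all [ 569.6 -208.4    2. ] [[-1.6, 0.3], [1.2, -0.6], [-0.4, -1.1], [0.7, -2.3], [3.2, 0.6], [2.3, -2.5], [0.0, 6.0], [-0.8, -1.3], [-1.5, -2.7], [-1.8, -1.1], [-0.9, -3.0], [-0.7, -2.4], [-0.0, -1.7], [-1.1, -2.0], [0.7, -2.6], [1.7, 0.7]]
side [[300.5, 201.3], [294.6, 201.0], [367.9, 162.4], [383.5, 182.5], [382.5, 193.4]]
scene [[274.9, 170.8], [272.3, 166.5], [327.2, 186.6], [292.7, 195.2], [293.4, 209.0]]
```

```bash
python3 - <<'E'
from h import *
W=dict(np.load("wrist4.npz")); p=np.array([561.1,-88.2,295.4]); R=bedR(1.8,0)
print(proj(W,np.array([(15+60,0,31),(15+20,0,31),(0,0,20)])@R.T+p).round(1))
E
python3 -m handwheel '[[[1,0.07,-0.8,-0.4,0],[1,0,-0.8,-0.4,0],[1,0,-0.79,-0.4,0],[1,0,0,-0.8,0],[1,0,0,-0.8,0],[1,0,0,-0.1,0],[1,0,0,0,0],[1,0,0,0,0]]]'; python3 - <<'E'
from h import *
s=ctrl.sense(); print(s["eef_pos"],s["ee_rot"],s["force"],s["wrist_torque"])
E
```

```text
[[326.3 139.3]
 [325.9 276.8]
 [325.3 355. ]]
time_s: 7.2
eef_pos: [565.9, -208.7, 153.9]
ee_rot: [0.001, 1.0, 0.016, 0.002]
force: [0.5, 0.5, -3.4]
grip_width: 0.669
grip_force: 67.2
[ 565.88861133 -208.68708264  153.87773513] [0.00110433 0.99987538 0.01564891 0.00176457] [ 0.46212776  0.51342076 -3.395486  ] [-0.00177129  0.00308556  0.04018284]
```

```bash
python3 -m handwheel '[[[1,0,-0.02,-0.2,0],[1,0,0,-0.2,0],[1,0,0,-0.1,0],[1,0,0,0,0]]]' 30; python3 -m handwheel '[[[1,0,0,-0.06,0],[1,0,0,-0.06,0],[1,0,0,0,0]]]';python3 -m handwheel '[[[1,0,0,-0.06,0],[1,0,0,-0.06,0],[1,0,0,0,0]]]'; python3 - <<'E'
from h import *
s=ctrl.sense(); print(s["eef_pos"],s["ee_rot"],s["force"],s["wrist_torque"])
E
```

```text
time_s: 7.6
eef_pos: [564.4, -209.3, 125.5]
ee_rot: [-0.0, 1.0, 0.015, -0.001]
force: [-0.2, 0.5, -4.3]
grip_width: 0.669
grip_force: 67.4
time_s: 7.9
eef_pos: [565.2, -209.8, 121.0]
ee_rot: [0.0, 1.0, 0.015, 0.001]
force: [0.4, 1.7, 1.0]
grip_width: 0.667
grip_force: 68.2
time_s: 8.2
eef_pos: [564.7, -210.0, 114.8]
ee_rot: [0.0, 1.0, 0.015, 0.0]
force: [-4.7, -0.5, 2.6]
grip_width: 0.668
grip_force: 68.6
[ 564.70162348 -210.01652269  114.78966932] [4.52272554e-04 9.99885825e-01 1.51024259e-02 2.20921873e-04] [-4.68458159 -0.50311109  2.64935881] [-0.0411016   0.09639663 -0.04144269]
```

```bash
python3 -m handwheel '[[[1,0,0,-0.06,0],[1,0,0,-0.06,0],[1,0,0,0,0]]]' 20;python3 -m handwheel '[[[1,0,0,-0.06,0],[1,0,0,-0.06,0],[1,0,0,0,0]]]' 20; python3 - <<'E'
from h import *
s=ctrl.sense(); print(s["eef_pos"],s["ee_rot"],s["force"],s["wrist_torque"])
a=optics.capture("side")["img"];b=optics.capture("scene")["img"]
cv2.imwrite("pics/p1.png",np.hstack([crop(a,285,215,120,135,400,450),crop(b,205,215,100,112,400,450)]))
E
```

```text
time_s: 8.5
eef_pos: [564.2, -209.9, 108.5]
ee_rot: [0.0, 1.0, 0.015, -0.0]
force: [-6.3, -0.5, 3.8]
grip_width: 0.668
grip_force: 69.2
time_s: 8.8
eef_pos: [564.1, -209.9, 102.4]
ee_rot: [0.0, 1.0, 0.015, -0.001]
force: [-6.9, -0.8, 3.4]
grip_width: 0.665
grip_force: 69.9
[ 564.06256529 -209.8914776   102.43237387] [ 9.37090552e-05  9.99885643e-01  1.51056396e-02 -7.15040502e-04] [-6.94690935 -0.788787    3.39555268] [-0.14157099  0.56759804 -0.00991743]
```

View pics/p1.png

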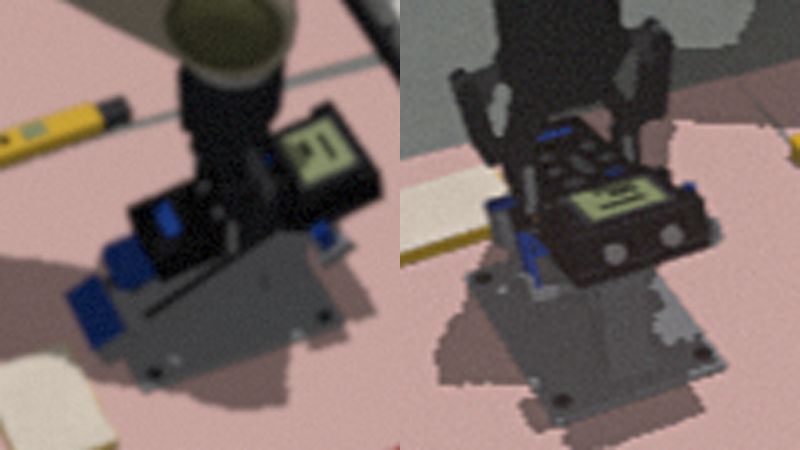

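```bash
python3 -m handwheel '[[[1,0.03,0,-0.06,0],[1,0.03,0,-0.04,0],[1,0,0,0,0]]]' 20;python3 -m handwheel '[[[1,0.02,0,-0.06,0],[1,0,0,0,0]]]' 20; python3 - <<'E'
from h import *
s=ctrl.sense(); print(s["eef_pos"],s["force"],s["wrist_torque"])
for n in ("side","scene"):
    c=optics.capture(n); np.savez(n+"5.npz",**c); cv2.imwrite(f"pics/{n}5.png",c["img"])
    hsv=cv2.cvtColor(c["img"],cv2.COLOR_BGR2HSV); b=cv2.inRange(hsv,(100,110,40),(130,255,255)); 
    k,l,st,ce=cv2.connectedComponentsWithStats(b); print(n,[ (q[:5].tolist(),w.round(1).tolist()) for q,w in zip(st[1:],ce[1:]) if q[4]>10 and 210<w[0]<400 and w[1]>200])
E
```

```text
time_s: 9.2
eef_pos: [566.3, -209.7, 97.1]
ee_rot: [-0.0, 1.0, 0.015, -0.002]
force: [-11.5, 0.0, 3.1]
grip_width: 0.667
grip_force: 70.9
time_s: 9.4
eef_pos: [567.3, -209.7, 94.1]
ee_rot: [-0.0, 1.0, 0.015, -0.002]
force: [-11.6, 0.8, 4.0]
grip_width: 0.667
grip_force: 71.5
[ 567.33514682 -209.65627515   94.06713321] [-11.62758002   0.83592976   3.9801528 ] [-0.01862402  1.07066551  0.0221718 ]
side [([332, 278, 9, 12, 74], [336.1, 283.6]), ([377, 281, 8, 8, 43], [381.1, 284.4]), ([319, 289, 15, 16, 158], [325.7, 297.0]), ([306, 298, 16, 22, 200], [313.5, 308.3])]
scene [([367, 205, 5, 7, 29], [368.8, 207.6]), ([240, 251, 9, 4, 16], [243.7, 252.4]), ([234, 273, 8, 13, 45], [237.4, 277.4]), ([211, 358, 46, 27, 652], [231.8, 371.6])]
```

```bash
python3 - <<'E'
from h import *
D=dict(np.load("side5.npz"));S=dict(np.load("scene5.npz")); D4=dict(np.load("side4.npz"))
def pts(tcp,th,x0,zp=25,pp=[(-101,0,9),(-61,0,34)]):
    R=bedR(1.8,th); piv=np.array(tcp)+[0,0,zp-3]
    return (np.array(pp)-[x0,0,zp])@R.T+piv
tcp4=[561.1,-88.2,295.4]; tcp5=[567.3,-209.7,94.1]
m4=np.array([[302.7,200.8],[316.2,188.2]]); m5=np.array([[325.7,297.0],[336.1,283.6]])
for x0 in (-20,-15,-10): print(x0,(proj(D4,pts(tcp4,0,x0))-m4).round(1).tolist())
for x0 in (-20,-15,-10):
  for th in (20,24,28,32,36): print(x0,th,(proj(D,pts(tcp5,th,x0))-m5).round(1).tolist())
# meter corners in bed frame for th
B=bedR(2.0)
for x0 in (-20,-15):
  for th in (24,28,32): print(x0,th,((pts(tcp5,th,x0,25,[(-116,0,0),(0,0,0),(32,0,0),(96,0,0)])-[569.5,-209.5,73])@B)[:,[0,2]].round(1).tolist())
E
```

```text
-20 [[-0.3, -0.8], [1.6, -0.5]]
-15 [[-2.3, -0.3], [-0.3, 0.0]]
-10 [[-4.2, 0.2], [-2.3, 0.6]]
-20 20 [[0.9, -1.0], [1.3, -0.5]]
-20 24 [[2.0, -0.1], [1.4, 0.2]]
-20 28 [[3.3, 0.7], [1.6, 0.8]]
-20 32 [[4.6, 1.3], [1.9, 1.5]]
-20 36 [[6.1, 1.8], [2.3, 2.1]]
-15 20 [[-0.8, 0.0], [-0.5, 0.5]]
-15 24 [[0.3, 0.9], [-0.3, 1.2]]
-15 28 [[1.7, 1.8], [0.0, 2.0]]
-15 32 [[3.1, 2.5], [0.4, 2.7]]
-15 36 [[4.6, 3.0], [0.8, 3.3]]
-10 20 [[-2.6, 1.0], [-2.2, 1.5]]
-10 24 [[-1.3, 2.0], [-2.0, 2.3]]
-10 28 [[0.1, 2.9], [-1.6, 3.1]]
-10 32 [[1.5, 3.6], [-1.2, 3.8]]
-10 36 [[3.1, 4.2], [-0.7, 4.5]]
-20 24 [[-79.6, 19.5], [36.3, 13.4], [68.2, 11.7], [132.1, 8.4]]
-20 28 [[-77.9, 12.7], [38.0, 14.8], [70.0, 15.3], [134.0, 16.4]]
-20 32 [[-75.9, 6.1], [39.7, 16.2], [71.6, 19.0], [135.3, 24.6]]
-15 24 [[-84.6, 19.7], [31.3, 13.7], [63.2, 12.0], [127.1, 8.6]]
-15 28 [[-82.9, 12.6], [33.0, 14.7], [65.0, 15.2], [129.0, 16.3]]
-15 32 [[-80.8, 5.7], [34.7, 15.8], [66.6, 18.6], [130.4, 24.2]]
```

```bash
python3 -m handwheel '[[[1,-0.06,0,0,0],[1,-0.06,0,0,0],[1,0,0,0,0]]]' 20;python3 -m handwheel '[[[-0.28,0,0,0,0],[-0.28,0,0,0,0],[-0.28,0,0,0,0]]]' 20; python3 - <<'E'
from h import *
s=ctrl.sense(); print(s["eef_pos"],s["force"],s["wrist_torque"])
E
```

```text
time_s: 9.8
eef_pos: [562.2, -209.3, 93.8]
ee_rot: [-0.0, 1.0, 0.015, -0.001]
force: [-0.2, 0.4, -4.8]
grip_width: 0.664
grip_force: 70.1
time_s: 10.1
eef_pos: [562.3, -209.4, 93.9]
ee_rot: [-0.0, 1.0, 0.015, -0.001]
force: [-2.3, 0.8, -5.1]
grip_width: 0.668
grip_force: 70.0
[ 562.27203748 -209.42200324   93.87897887] [-2.33135855  0.78417101 -5.07770043] [0.04289787 0.40940493 0.02338664]
```

```bash
python3 -m handwheel '[[[-0.32,0,0,0,0],[-0.32,0,0,0,0]]]' 20;python3 -m handwheel '[[[-0.35,0,0,0,0],[-0.35,0,0,0,0]]]' 20;  python3 - <<'E'
from h import *
s=ctrl.sense(); print(s["eef_pos"],s["force"],s["wrist_torque"])
for n in ("side",):
    c=optics.capture(n); np.savez(n+"6.npz",**c); cv2.imwrite(f"pics/{n}6.png",c["img"])
    hsv=cv2.cvtColor(c["img"],cv2.COLOR_BGR2HSV); b=cv2.inRange(hsv,(100,110,40),(130,255,255)); 
    k,l,st,ce=cv2.connectedComponentsWithStats(b); print(n,[ (q[:5].tolist(),w.round(1).tolist()) for q,w in zip(st[1:],ce[1:]) if q[4]>10 and 210<w[0]<400 and w[1]>200])
E
```

```text
time_s: 10.3
eef_pos: [562.3, -209.5, 93.9]
ee_rot: [-0.0, 1.0, 0.015, -0.001]
force: [-2.1, 0.4, -5.3]
grip_width: 0.666
grip_force: 69.9
time_s: 10.5
eef_pos: [562.5, -209.5, 94.0]
ee_rot: [-0.0, 1.0, 0.015, -0.0]
force: [-2.1, -0.2, -7.1]
grip_width: 0.673
grip_force: 20.3
[ 562.50217643 -209.47663484   94.01238897] [-2.09636851 -0.22515772 -7.05941045] [0.04031309 0.5319141  0.02833005]
side [([330, 278, 9, 12, 74], [334.1, 283.8]), ([378, 281, 7, 9, 44], [381.1, 284.3]), ([317, 290, 16, 15, 158], [323.8, 297.4]), ([306, 298, 16, 21, 199], [313.5, 308.3])]
```

```bash
python3 -m handwheel '[[[-0.35,0,0,0.1,0],[-0.35,0,0,0.1,0],[-0.35,0,0,0.1,0],[-0.35,0,0,0,0]]]' 20;python3 -m handwheel '[[[-0.35,0,0,-0.06,0],[-0.35,0,0,-0.06,0],[-0.35,0,0,0,0]]]' 20;  python3 - <<'E'
from h import *
s=ctrl.sense(); print(s["eef_pos"],s["force"],s["wrist_torque"])
for n in ("side",):
    c=optics.capture(n); np.savez(n+"6.npz",**c); cv2.imwrite(f"pics/{n}6.png",c["img"])
    hsv=cv2.cvtColor(c["img"],cv2.COLOR_BGR2HSV); b=cv2.inRange(hsv,(100,110,40),(130,255,255)); 
    k,l,st,ce=cv2.connectedComponentsWithStats(b); print(n,[ (q[:5].tolist(),w.round(1).tolist()) for q,w in zip(st[1:],ce[1:]) if q[4]>10 and 210<w[0]<400 and w[1]>200])
E
```

```text
time_s: 10.95
eef_pos: [563.2, -209.8, 110.6]
ee_rot: [0.001, 1.0, 0.015, 0.001]
force: [0.1, 1.3, -2.9]
grip_width: 0.676
grip_force: 19.8
time_s: 11.25
eef_pos: [562.9, -209.8, 103.2]
ee_rot: [0.0, 1.0, 0.015, 0.0]
force: [-0.4, 0.4, -1.5]
grip_width: 0.675
grip_force: 20.0
[ 562.92725354 -209.77410713  103.22544622] [-0.35214202  0.35935646 -1.54560276] [-0.05365953 -0.08692396  0.01983439]
side [([330, 275, 9, 12, 74], [334.1, 280.5]), ([378, 281, 7, 8, 43], [381.1, 284.4]), ([316, 286, 15, 16, 163], [322.7, 294.0]), ([306, 298, 16, 21, 199], [313.5, 308.2])]
```

```bash
python3 -m handwheel '[[[-0.35,0,0,-0.06,0],[-0.35,0,0,-0.06,0],[-0.35,0,0,0,0]]]';python3 -m handwheel '[[[-0.35,0,0,-0.06,0],[-0.35,0,0,-0.06,0],[-0.35,0,0,0,0]]]';  python3 - <<'E'
from h import *
s=ctrl.sense(); print(s["eef_pos"],s["force"],s["wrist_torque"])
for n in ("side",):
    c=optics.capture(n); np.savez(n+"6.npz",**c); cv2.imwrite(f"pics/{n}6.png",c["img"])
    hsv=cv2.cvtColor(c["img"],cv2.COLOR_BGR2HSV); b=cv2.inRange(hsv,(100,110,40),(130,255,255)); 
    k,l,st,ce=cv2.connectedComponentsWithStats(b); print(n,[ (q[:5].tolist(),w.round(1).tolist()) for q,w in zip(st[1:],ce[1:]) if q[4]>10 and 210<w[0]<400 and w[1]>200])
E
```

```text
time_s: 11.6
eef_pos: [562.6, -209.6, 96.8]
ee_rot: [-0.0, 1.0, 0.015, -0.0]
force: [-0.4, -0.0, -3.2]
grip_width: 0.675
grip_force: 20.0
time_s: 11.9
eef_pos: [562.7, -209.5, 90.8]
ee_rot: [-0.0, 1.0, 0.015, -0.0]
force: [1.1, 0.3, -3.1]
grip_width: 0.672
grip_force: 20.2
[ 562.70971435 -209.54664901   90.84261627] [ 1.1148785   0.29380074 -3.06294728] [-0.03549826 -0.06977463 -0.1365589 ]
side [([330, 280, 9, 12, 73], [334.1, 285.6]), ([377, 281, 8, 9, 46], [381.0, 284.4]), ([317, 290, 16, 17, 163], [323.9, 298.8]), ([306, 298, 16, 21, 199], [313.5, 308.2])]
```

```bash
python3 -m handwheel '[[[-0.35,0.02,0,0.2,0],[-0.35,0,0,0.3,0],[-0.35,-0.06,0,0,0],[-0.35,-0.07,0,0,0],[-0.35,0,0,0,0]]]';python3 -m handwheel '[[[-0.35,0,0,-0.08,0],[-0.35,0,0,-0.08,0],[-0.35,0,0,0,0]]]';python3 -m handwheel '[[[-0.35,0,0,-0.08,0],[-0.35,0,0,-0.08,0],[-0.35,0,0,0,0]]]';  python3 - <<'E'
from h import *
s=ctrl.sense(); print(s["eef_pos"],s["force"],s["wrist_torque"])
for n in ("side",):
    c=optics.capture(n); np.savez(n+"6.npz",**c); cv2.imwrite(f"pics/{n}6.png",c["img"])
    hsv=cv2.cvtColor(c["img"],cv2.COLOR_BGR2HSV); b=cv2.inRange(hsv,(100,110,40),(130,255,255)); 
    k,l,st,ce=cv2.connectedComponentsWithStats(b); print(n,[ (q[:5].tolist(),w.round(1).tolist()) for q,w in zip(st[1:],ce[1:]) if q[4]>10 and 210<w[0]<400 and w[1]>200])
E
```

```text
time_s: 12.45
eef_pos: [556.4, -209.4, 115.9]
ee_rot: [-0.0, 1.0, 0.015, -0.001]
force: [-0.9, 0.7, -4.1]
grip_width: 0.674
grip_force: 18.5
time_s: 12.75
eef_pos: [556.7, -209.5, 107.3]
ee_rot: [-0.0, 1.0, 0.015, -0.001]
force: [-2.3, 0.3, -3.2]
grip_width: 0.676
grip_force: 18.6
time_s: 13.05
eef_pos: [557.2, -209.5, 99.7]
ee_rot: [-0.0, 1.0, 0.015, -0.0]
force: [0.1, 0.4, -4.6]
grip_width: 0.674
grip_force: 18.7
[ 557.1746643  -209.52513236   99.65493687] [ 0.08450026  0.38995899 -4.6448088 ] [-0.0854492   0.12826952 -0.04679371]
side [([328, 278, 9, 11, 74], [332.0, 283.1]), ([377, 281, 8, 9, 47], [380.9, 284.4]), ([306, 288, 23, 31, 362], [316.7, 302.9])]
```

```bash
cat >> h.py <<'E'
def blobs(c,lo,hi,amin=25):
    b=cv2.inRange(cv2.cvtColor(c["img"],cv2.COLOR_BGR2HSV),lo,hi); k,l,st,ce=cv2.connectedComponentsWithStats(b)
    return [(q.tolist(),w.round(1).tolist()) for q,w in zip(st[1:],ce[1:]) if q[4]>amin]
E
python3 - <<'E'
from h import *
c6=optics.capture("scene"); np.savez("scene6.npz",**c6)
for n in ("side4","side5","side6","scene4","scene5","scene6"):
    c=dict(np.load(n+".npz")); print(n,[b for b in blobs(c,(25,35,70),(50,150,255),40) if 200<b[1][0]<420 and 100<b[1][1]<350])
E
```

```text
side4 [([354, 168, 22, 16, 232], [364.3, 175.5])]
side5 [([232, 111, 15, 26, 67], [239.3, 123.4]), ([370, 250, 22, 21, 260], [380.6, 259.9])]
side6 [([227, 109, 15, 25, 75], [233.9, 121.7]), ([367, 252, 21, 20, 258], [377.1, 261.2])]
scene4 [([228, 113, 38, 15, 379], [246.6, 119.9]), ([291, 180, 27, 11, 168], [303.4, 185.1])]
scene5 [([248, 260, 24, 9, 102], [259.2, 264.4])]
scene6 [([246, 258, 24, 10, 122], [257.7, 263.1])]
```

```bash
cat >> h.py <<'E'
PP=np.array([(-101,0,9),(-61,0,34),(62,0,34)],float)
def pts(tcp,th,x0=-17,zp=25,pp=PP):
    return (np.asarray(pp)-[x0,0,zp])@bedR(1.8,th).T+np.array(tcp)+[0,0,zp-3]
def tilt(c,tcp,meas,ref,reftcp,idx):
    cr,mr=ref; bias=np.array(mr)-proj(cr,pts(reftcp,0))[idx]
    f=lambda t:(proj(c,pts(tcp,t[0]))[idx]+bias-np.array(meas)).ravel()
    s=least_squares(f,[15]); return s.x[0],f(s.x).round(1),bias.round(1)
E
python3 - <<'E'
from h import *
L=lambda n:dict(np.load(n+".npz")); t4=[561.1,-88.2,295.4]; t5=[567.3,-209.7,94.1]; t6=[557.2,-209.5,99.7]
r=(L("side4"),[(302.7,200.8),(316.2,188.2),(364.3,175.5)])
print(tilt(L("side5"),t5,[(325.7,297.0),(336.1,283.6),(380.6,259.9)],r,t4,[0,1,2]))
print(tilt(L("side6"),t6,[(320.6,296.4),(332,283.1),(377.1,261.2)],r,t4,[0,1,2]))
r=(L("scene4"),[(303.4,185.1)])
print(tilt(L("scene5"),t5,[(259.2,264.4)],r,t4,[2])); print(tilt(L("scene6"),t6,[(257.7,263.1)],r,t4,[2]))
E
```

```text
(np.float64(17.227526823680424), array([ 0.6, -0.5, -0.3, -0.3, -0.3,  0.1]), array([[ 1.5,  0.5],
       [-0.4,  0.2],
       [ 0.8, -0.1]]))
(np.float64(13.979079733552675), array([ 1.1, -1.2, -0. , -0.9,  0.1, -0.8]), array([[ 1.5,  0.5],
       [-0.4,  0.2],
       [ 0.8, -0.1]]))
(np.float64(16.62869688827402), array([ 0., -0.]), array([[-0.5, -0.5]]))
(np.float64(11.723804811091007), array([ 0.5, -0.1]), array([[-0.5, -0.5]]))
```

```bash
python3 -m handwheel '[[[-0.35,0,0,0.3,0],[-0.35,0,0,0.3,0],[-0.35,0.3,0,0,0],[-0.35,0.3,0,0,0],[-0.35,0.02,0,-0.2,0],[-0.35,0,0,-0.2,0],[-0.35,0,0,0,0]]]';python3 -m handwheel '[[[-0.35,0,0,-0.1,0],[-0.35,0,0,-0.1,0],[-0.35,0,0,0,0]]]';python3 -m handwheel '[[[-0.35,0,0,-0.08,0],[-0.35,0,0,-0.08,0],[-0.35,0,0,0,0]]]';  cat > look.py <<'E'
from h import *
L=lambda n:dict(np.load(n+".npz")); s=ctrl.sense(); p=s["eef_pos"]
print(p.round(1),s["force"].round(1),s["wrist_torque"].round(2),s["time_s"],s["grip_force"])
c=optics.capture("side"); e=optics.capture("scene")
f=[b for b in blobs(c,(100,110,40),(130,255,255)) if 300<b[1][0]<400 and 230<b[1][1]<330]
q=[b for b in blobs(c,(25,35,70),(50,150,255),100) if 330<b[1][0]<420 and 200<b[1][1]<300]
q2=[b for b in blobs(e,(25,35,70),(50,150,255),50) if 220<b[1][0]<320 and 220<b[1][1]<300]
print("blue",f,"screen",q,q2)
r=(L("side4"),[(302.7,200.8),(316.2,188.2),(364.3,175.5)]); t4=[561.1,-88.2,295.4]
logo=[b[1] for b in f if 55<b[0][4]<110 and b[1][1]<300]
if logo and q:
    t=tilt(c,p,[logo[0],q[0][1]],(r[0],r[1][1:]),t4,[1,2]); print("tilt",t[:2])
    print("bed: tip,o,pad",((pts(p,t[0],pp=[(-116,0,0),(0,0,0),(-17,0,25)])-[569.5,-209.5,73])@bedR(2.0)).round(1).tolist())
if q2: print(tilt(e,p,[q2[0][1]],(L("scene4"),[(303.4,185.1)]),t4,[2])[:2])
E
python3 look.py
```

```text
time_s: 13.85
eef_pos: [587.1, -209.4, 108.2]
ee_rot: [-0.001, 1.0, 0.015, -0.001]
force: [0.5, -0.4, -4.6]
grip_width: 0.676
grip_force: 17.7
time_s: 14.15
eef_pos: [587.6, -209.5, 99.7]
ee_rot: [-0.0, 1.0, 0.015, -0.001]
force: [-1.7, -0.9, -4.1]
grip_width: 0.673
grip_force: 18.2
time_s: 14.45
eef_pos: [588.3, -209.6, 92.0]
ee_rot: [0.0, 1.0, 0.015, 0.0]
force: [-1.6, -0.3, -3.1]
grip_width: 0.68
grip_force: 18.4
[ 588.3 -209.6   92. ] [-1.6 -0.3 -3.1] [-0.11  0.12  0.02] 14.45 18.406975865364075
blue [([339, 280, 9, 12, 69], [343.3, 285.5]), ([377, 280, 8, 9, 49], [381.0, 283.7]), ([328, 292, 15, 15, 148], [334.5, 299.1]), ([306, 298, 16, 22, 204], [313.5, 308.5])] screen [([375, 247, 21, 21, 232], [385.3, 257.1])] []
tilt (np.float64(27.999378699697175), array([ 0.7, -2. ,  0.3, -1.5]))
bed: tip,o,pad [[-63.2, -0.4, 1.3], [52.8, -0.8, 3.3], [35.4, -0.7, 28.0]]
```

```bash
python3 -m handwheel '[[[-0.6,0,0,0,0],[-0.7,0,0,0,0],[-0.7,0,0,0,0],[-0.7,0,0,0,0]]]'; python3 look.py; python3 -m handwheel '[[[-0.7,-0.2,0,-0.1,0],[-0.7,-0.21,0,-0.11,0],[-0.7,0,0,0,0],[-0.34,0,0,0,0],[-0.34,0,0,0,0],[-0.34,0,0,0,0],[-0.34,0,0,0,0]]]' 20; python3 look.py
```

```text
time_s: 14.95
eef_pos: [588.4, -209.6, 92.5]
ee_rot: [0.0, 1.0, 0.015, 0.0]
force: [-0.2, -0.6, -1.1]
grip_width: 0.853
grip_force: 0.0
[ 588.4 -209.6   92.5] [-0.2 -0.6 -1.1] [-0.01  0.03 -0.  ] 14.95 0.0
blue [([340, 280, 8, 12, 71], [343.3, 285.5]), ([378, 280, 8, 9, 47], [381.3, 283.9]), ([328, 292, 15, 16, 149], [334.6, 299.2]), ([306, 298, 16, 22, 202], [313.5, 308.5])] screen [([375, 247, 21, 21, 233], [385.3, 257.1])] []
tilt (np.float64(27.994490777881893), array([ 0.8, -2.1,  0.3, -1.7]))
bed: tip,o,pad [[-62.9, -0.5, 1.7], [53.1, -0.8, 3.7], [35.7, -0.7, 28.4]]
time_s: 15.75
eef_pos: [568.2, -209.9, 82.4]
ee_rot: [0.0, 1.0, 0.015, 0.001]
force: [-0.8, -1.3, 4.1]
grip_width: 0.675
grip_force: 22.2
[ 568.2 -209.9   82.4] [-0.8 -1.3  4.1] [-0.09  0.23 -0.06] 15.75 22.241753339767456
blue [([376, 279, 9, 10, 55], [380.7, 283.4]), ([338, 280, 10, 11, 62], [342.6, 285.0]), ([328, 291, 15, 16, 145], [334.6, 299.1]), ([306, 298, 16, 22, 200], [313.4, 308.3])] screen [([374, 247, 22, 22, 284], [384.3, 257.4])] [([250, 262, 22, 7, 59], [260.4, 264.8])]
tilt (np.float64(22.192115324255965), array([-6.4,  2.3, -4.9,  4.4]))
bed: tip,o,pad [[-87.7, -0.1, 11.9], [27.9, -0.4, 2.2], [13.1, -0.3, 28.6]]
(np.float64(22.772649905640215), array([-1.6,  0.4]))
```

```bash
cat > look.py <<'E'
from h import *
import sys
def pts2(tcp,th,pp,pv): return (np.asarray(pp)-[pv[0],0,pv[1]])@bedR(1.8,th).T+np.array(tcp)+[0,0,22]
L=lambda n:dict(np.load(n+".npz")); s=ctrl.sense(); p=s["eef_pos"]; pv=(float(sys.argv[1]),float(sys.argv[2]))
print(p.round(1),s["force"].round(1),s["wrist_torque"].round(2),s["time_s"],s["grip_force"])
c=optics.capture("side"); e=optics.capture("scene")
f=[b for b in blobs(c,(100,110,40),(130,255,255)) if 300<b[1][0]<400 and 230<b[1][1]<330]
q=[b for b in blobs(c,(25,35,70),(50,150,255),100) if 330<b[1][0]<420 and 200<b[1][1]<300]
q2=[b for b in blobs(e,(25,35,70),(50,150,255),40) if 220<b[1][0]<320 and 220<b[1][1]<300]
lip=[b for b in f if b[0][0]<310 ][0]; foot=None
if lip[0][4]>260: foot=[(lip[1][i]*lip[0][4]-(313.5,308.3)[i]*201)/(lip[0][4]-201) for i in (0,1)]
else:
    ff=[b for b in f if b[0][4]>115 and b[0][0]>=310 and b[1][1]>285]; foot=ff[0][1] if ff else None
logo=[b[1] for b in f if 40<b[0][4]<110 and b[1][0]<360]
print([b[0]+b[1] for b in f]); M=[];I=[]
bias=np.array([[1.5,.5],[-.4,.2],[.8,-.1]])
for i,m in ((0,foot),(1,logo[0] if logo else None),(2,q[0][1] if q else None)):
    if m is not None: M.append(m);I.append(i)
g=lambda t:np.r_[(proj(c,pts2(p,t[0],PP,pv))[I]+bias[I]-np.array(M)).ravel(), (proj(e,pts2(p,t[0],PP[2:],pv))-[.5,.5]-q2[0][1]).ravel() if q2 else []]
t=least_squares(g,[27.]).x; print("tilt",t,I,g(t).round(1))
B=lambda t:((pts2(p,t,[(-116,0,0),(0,0,0),(39,0,0),(96,0,0)],pv)-[569.5,-209.5,73])@bedR(2.0)).round(1).tolist()
print("bed tip,o,head",B(t[0]))
E
python3 look.py -40 28.6
python3 -m handwheel '[[[1,0,0,0,0],[1,0,0,0,0],[1,0,0,0,0],[1,0,0,0.3,0],[1,0,0,0.4,0],[1,-0.37,0,0,0],[1,-0.37,0,0,0],[1,0,0,-0.2,0],[1,0,0,0,0],[1,0,0,0,0]]]' 60; python3 look.py -40 28.6
```

```text
[ 568.2 -209.9   82.4] [-1.  -1.3  5.5] [-0.12  0.16 -0.05] 15.85 22.308821976184845
[[376, 279, 9, 10, 53, 380.7, 283.5], [338, 280, 9, 11, 60, 342.5, 284.7], [328, 291, 15, 16, 146, 334.6, 299.2], [306, 298, 16, 22, 201, 313.5, 308.3]]
tilt [26.93028385] [0, 1, 2] [ 2.8 -2.1  2.1 -1.   2.2 -1.3  1.   0.2]
bed tip,o,head [[-63.0, -0.1, 0.0], [53.0, -0.5, -0.1], [92.0, -0.6, -0.1], [149.0, -0.8, -0.2]]
time_s: 16.95
eef_pos: [530.9, -209.3, 106.1]
ee_rot: [-0.0, 1.0, 0.015, -0.0]
force: [0.3, -0.3, -4.0]
grip_width: 0.669
grip_force: 65.6
[ 530.9 -209.3  106.1] [ 0.3 -0.3 -4. ] [0.01 0.18 0.  ] 16.95 65.6214952468872
[[325, 278, 9, 10, 59, 328.7, 282.5], [377, 280, 9, 9, 45, 381.0, 284.1], [306, 289, 23, 30, 349, 316.6, 303.6]]
tilt [26.63994283] [0, 1, 2] [ 2.8 -2.3  2.2 -1.2  2.2 -1.3  0.7  0.3]
bed tip,o,head [[-85.5, 1.7, 38.5], [30.5, 1.4, 37.7], [69.5, 1.3, 37.5], [126.5, 1.1, 37.1]]
```

```bash
python3 -m handwheel '[[[1,0.08,0,-0.1,0],[1,0.08,0,-0.1,0],[1,0,0,0,0],[1,0,0,0,0]]]'; python3 look.py -34.5 28.6;  python3 -m handwheel '[[[1,0,0,-0.08,0],[1,0,0,0,0]]]'; python3 -m handwheel '[[[1,0,0,-0.06,0],[1,0,0,0,0]]]';
```

```text
time_s: 17.45
eef_pos: [538.8, -209.5, 96.5]
ee_rot: [-0.0, 1.0, 0.015, -0.0]
force: [-0.4, 0.0, -4.5]
grip_width: 0.668
grip_force: 65.7
[ 538.8 -209.5   96.5] [-0.4  0.  -4.5] [-0.01  0.18 -0.02] 17.45 65.71796178817749
[[328, 280, 9, 10, 59, 331.7, 284.3], [377, 280, 9, 9, 46, 381.0, 284.0], [318, 291, 14, 16, 139, 324.0, 298.8], [306, 299, 16, 20, 196, 313.5, 308.3]]
tilt [26.84442785] [0, 1, 2] [ 0.9 -1.   0.3 -0.   0.2 -0.   0.1  0.1]
bed tip,o,head [[-88.3, 1.3, 26.1], [27.7, 1.0, 25.8], [66.7, 0.8, 25.7], [123.7, 0.7, 25.5]]
time_s: 17.75
eef_pos: [538.5, -209.4, 92.4]
ee_rot: [-0.0, 1.0, 0.015, -0.0]
force: [0.3, -0.3, -5.7]
grip_width: 0.667
grip_force: 65.7
time_s: 17.95
eef_pos: [538.8, -209.6, 89.7]
ee_rot: [0.0, 1.0, 0.015, 0.0]
force: [0.4, 0.1, -3.7]
grip_width: 0.673
grip_force: 66.0
```

```bash
python3 -m handwheel '[[[-0.35,0,0,0,0],[-0.35,0,0,0,0],[-0.35,0,0,0,0]]]' 20;  python3 -m handwheel '[[[-0.35,0,0,-0.06,0],[-0.35,0,0,-0.04,0],[-0.35,0,0,0,0]]]'; python3 look.py -34.5 28.6; python3 -m handwheel '[[[-0.35,0,0,-0.06,0],[-0.35,0,0,-0.04,0],[-0.35,0,0,0,0]]]'; python3 look.py -34.5 28.6
```

```text
time_s: 18.25
eef_pos: [538.7, -209.5, 89.7]
ee_rot: [-0.0, 1.0, 0.015, -0.0]
force: [0.1, 0.6, -4.5]
grip_width: 0.677
grip_force: 18.5
time_s: 18.55
eef_pos: [538.9, -209.6, 84.8]
ee_rot: [0.0, 1.0, 0.015, 0.0]
force: [-0.7, 0.2, -0.3]
grip_width: 0.678
grip_force: 18.8
[ 538.9 -209.6   84.8] [-0.7  0.2 -0.3] [ 0.04 -0.11  0.01] 18.55 18.788812458515167
[[377, 280, 9, 9, 46, 380.9, 284.1], [327, 283, 10, 10, 60, 331.7, 287.3], [306, 293, 26, 26, 358, 318.0, 305.4]]
tilt [27.12676513] [0, 1, 2] [ 1.2 -0.9  0.3  0.1  0.3  0.1  0.2  0.2]
bed tip,o,head [[-93.4, 1.1, 15.3], [22.6, 0.8, 15.5], [61.6, 0.7, 15.6], [118.6, 0.5, 15.8]]
time_s: 18.95
eef_pos: [538.7, -209.6, 79.6]
ee_rot: [-0.0, 1.0, 0.015, 0.0]
force: [1.0, -0.5, -1.3]
grip_width: 0.673
grip_force: 18.9
[ 538.7 -209.6   79.6] [ 1.  -0.5 -1.3] [-0.05 -0.11 -0.02] 18.95 18.936721086502075
[[377, 280, 8, 9, 43, 380.8, 283.9], [328, 284, 9, 11, 61, 331.9, 289.0], [306, 296, 27, 23, 357, 318.2, 306.2]]
tilt [29.15600307] [0, 1, 2] [ 1.3 -1.1  0.1 -0.1  0.7  0.3]
bed tip,o,head [[-94.8, 1.2, 7.8], [21.1, 0.8, 12.1], [60.1, 0.7, 13.6], [117.1, 0.5, 15.8]]
```

```bash
python3 -m handwheel '[[[-0.35,0.03,0,-0.06,0],[-0.35,0.03,0,-0.04,0],[-0.35,0,0,0,0]]]'; python3 look.py -34.5 28.6; python3 -m handwheel '[[[-0.35,0.02,0,-0.06,0],[-0.35,0.02,0,-0.02,0],[-0.35,0,0,0,0]]]'; python3 look.py -34.5 28.6
```

```text
time_s: 19.35
eef_pos: [540.4, -209.6, 75.8]
ee_rot: [-0.0, 1.0, 0.015, -0.002]
force: [-14.3, 0.8, 15.1]
grip_width: 0.674
grip_force: 20.2
[ 540.4 -209.6   75.8] [-14.3   0.8  15.1] [0.27 2.17 0.01] 19.35 20.186592936515808
[[377, 280, 9, 9, 44, 381.0, 284.2], [328, 285, 9, 11, 60, 332.3, 289.9], [319, 296, 15, 16, 139, 325.3, 304.0], [306, 298, 16, 21, 201, 313.6, 308.2]]
tilt [30.57866913] [0, 1, 2] [ 1.3 -0.7  0.4 -0.   0.8  0.5]
bed tip,o,head [[-94.2, 1.1, 1.6], [21.6, 0.7, 8.9], [60.5, 0.6, 11.3], [117.4, 0.5, 14.9]]
time_s: 19.75
eef_pos: [544.3, -209.7, 71.3]
ee_rot: [0.0, 1.0, 0.015, 0.001]
force: [1.6, -0.3, 4.6]
grip_width: 0.676
grip_force: 19.4
[ 544.3 -209.7   71.3] [ 1.6 -0.3  4.6] [ 0.02  0.05 -0.03] 19.75 19.382753670215607
[[377, 281, 8, 9, 48, 380.8, 284.4], [329, 286, 9, 10, 60, 333.3, 290.1], [306, 296, 29, 23, 354, 318.7, 306.5]]
tilt [28.88422853] [0, 1, 2] [ 2.  -0.3  0.7  0.4  0.7  0.1  0.6  0.5]
bed tip,o,head [[-93.7, 0.9, -1.7], [22.2, 0.5, 2.1], [61.2, 0.4, 3.4], [118.1, 0.2, 5.2]]
```

```bash
cat > look2.py <<'E'
from h import *
s=ctrl.sense(); p=s["eef_pos"]
print(p.round(1),s["force"].round(1),s["wrist_torque"].round(2),s["time_s"],s["grip_force"])
c=optics.capture("side"); e=optics.capture("scene")
def mp(o,z,t,P): # meter origin at bed (o,0,z), rel tilt t
    a=np.radians(t); P=np.asarray(P,float); b=np.c_[o+P[:,0]*np.cos(a)-P[:,2]*np.sin(a),P[:,1],z+P[:,0]*np.sin(a)+P[:,2]*np.cos(a)]
    return b@bedR(2.0).T+[569.5,-209.5,73]
def pr(v): return np.vstack([proj(c,mp(*v,PP)),proj(e,mp(*v,PP[2:]))])
ref=np.array([(334.6,299.2),(342.8,284.9),(384.6,257.4),(260.4,264.8)]); bias=ref-pr((47.5,0,0))
f=[b for b in blobs(c,(100,110,40),(130,255,255)) if 300<b[1][0]<400 and 230<b[1][1]<330]
q=[b for b in blobs(c,(25,35,70),(50,150,255),100) if 330<b[1][0]<420 and 200<b[1][1]<300]
q2=[b for b in blobs(e,(25,35,70),(50,150,255),40) if 220<b[1][0]<320 and 220<b[1][1]<300]
lip=[b for b in f if b[0][0]<310][0]
foot=[(lip[1][i]*lip[0][4]-(313.5,308.3)[i]*201)/(lip[0][4]-201) for i in (0,1)] if lip[0][4]>260 else ([b[1] for b in f if b[0][4]>115 and b[0][0]>=310 and b[1][1]>285]+[None])[0]
logo=([b[1] for b in f if 40<b[0][4]<110 and b[1][0]<360]+[None])[0]
M=[foot,logo,q[0][1] if q else None,q2[0][1] if q2 else None]; I=[i for i in range(4) if M[i] is not None]; M=np.array([M[i] for i in I])
g=lambda v:(pr(v)[I]+bias[I]-M).ravel()
r=least_squares(g,[25,5,3]); print(I,M.tolist(),lip[0]); o,z,t=r.x; a=np.radians(t)
print("o,z,tilt",r.x.round(1),"res",r.fun.round(1),"tip",(o-116*np.cos(a)).round(1),(z-116*np.sin(a)).round(1),"head pt z",(z+60*np.sin(a)+34*np.cos(a)).round(1))
E
python3 look2.py
```

```text
[ 544.3 -209.7   71.3] [1.4 1.  5.3] [ 0.1  -0.04 -0.04] 19.85 19.411128759384155
[0, 1, 2, 3] [[325.57631578947365, 304.1197368421052], [333.3, 290.2], [374.5, 262.2], [256.9, 261.8]] [306, 296, 29, 23, 353]
o,z,tilt [21.1  5.   0.7] res [-0.1  0.2  0.1 -0.1  0.4  0.1 -0.6 -0.1] tip -94.9 3.5 head pt z 39.7
```

```bash
python3 -m handwheel '[[[1,0,0,0,0],[1,0,0,0,0],[1,0,0,0,0],[1,0.04,0,0.03,0],[1,0.04,0,0.02,0],[1,0,0,0,0]]]' 60; python3 -m handwheel '[[[1,-0.06,0,0.12,0],[1,-0.06,0,0.12,0],[1,-0.06,0,0.12,0],[1,0,0,0,0],[1,0,0,0,0]]]'; python3 look2.py
```

```text
time_s: 20.55
eef_pos: [546.6, -209.1, 72.1]
ee_rot: [-0.001, 1.0, 0.015, -0.002]
force: [-4.6, 0.1, -3.2]
grip_width: 0.665
grip_force: 64.6
time_s: 21.05
eef_pos: [538.9, -209.7, 91.7]
ee_rot: [0.0, 1.0, 0.015, 0.0]
force: [-0.7, -0.2, -4.4]
grip_width: 0.67
grip_force: 65.9
[ 538.9 -209.7   91.7] [-0.7 -0.2 -4.4] [0.01 0.13 0.02] 21.05 65.86984634399414
[0, 1, 2] [[324.0, 300.3], [331.3, 285.5], [372.9, 257.0]] [306, 298, 16, 21, 198]
o,z,tilt [25.8 26.5  2.3] res [-0.1 -0.1  0.1  0.2 -0.  -0. ] tip -90.1 21.9 head pt z 62.8
```

```bash
python3 -m handwheel '[[[1,0.02,0,-0.08,0],[1,0.02,0,-0.07,0],[1,0,0,0,0],[1,0,0,0,0]]]'; python3 look2.py;  python3 -m handwheel '[[[-0.36,0,0,0,0],[-0.38,0,0,0,0],[-0.40,0,0,0,0],[-0.42,0,0,0,0],[-0.42,0,0,0,0],[-0.42,0,0,0,0]]]'; python3 look2.py
```

```text
time_s: 21.55
eef_pos: [540.7, -209.4, 83.5]
ee_rot: [-0.0, 1.0, 0.015, -0.0]
force: [-0.5, -0.4, -4.1]
grip_width: 0.667
grip_force: 65.8
[ 540.7 -209.4   83.5] [-0.5 -0.4 -4.1] [-0.06  0.11 -0.01] 21.55 65.80288052558899
[0, 1, 2] [[324.7751677852349, 301.95771812080545], [332.0, 287.6], [373.4, 259.1]] [306, 294, 27, 25, 350]
o,z,tilt [23.9 18.2  2.3] res [-0.1  0.1  0.1  0.  -0.  -0.1] tip -92.0 13.5 head pt z 54.6
time_s: 22.25
eef_pos: [540.8, -209.6, 83.9]
ee_rot: [0.0, 1.0, 0.015, 0.0]
force: [0.9, 0.0, 0.2]
grip_width: 0.711
grip_force: 0.0
[ 540.8 -209.6   83.9] [0.9 0.  0.2] [-0.    0.01  0.01] 22.25 0.0
[0, 1, 2] [[325.6, 303.9], [332.3, 289.6], [372.2, 259.8]] [306, 298, 16, 21, 201]
o,z,tilt [22.5 14.8  5.6] res [ 0. -0. -0. -0. -0.  0.] tip -93.0 3.5 head pt z 54.4
```

```bash
python3 -m handwheel '[[[-0.36,0,0,0,0],[1,0,0,0,0],[1,0,0,0,0],[1,0,0,0,0],[1,0,0,0,0]]]' 40; python3 look2.py;  python3 -m handwheel '[[[1,-0.036,0,-0.018,0],[1,-0.036,0,-0.018,0],[1,0,0,0,0]]]'; python3 -m handwheel '[[[1,-0.036,0,-0.018,0],[1,-0.036,0,-0.018,0],[1,0,0,0,0]]]';python3 look2.py
```

```text
time_s: 22.85
eef_pos: [540.7, -209.6, 83.7]
ee_rot: [-0.0, 1.0, 0.015, -0.0]
force: [-0.2, 0.1, -1.3]
grip_width: 0.671
grip_force: 44.7
[ 540.7 -209.6   83.7] [-0.2  0.1 -1.3] [-0.1   0.15  0.02] 22.85 44.68813598155975
[0, 1, 2] [[325.5, 304.0], [332.3, 289.8], [372.2, 260.0]] [306, 299, 16, 20, 200]
o,z,tilt [22.1 14.2  5.4] res [ 0.1  0.  -0.1 -0.1  0.   0. ] tip -93.4 3.2 head pt z 53.7
time_s: 23.25
eef_pos: [536.9, -209.6, 82.0]
ee_rot: [0.0, 1.0, 0.015, -0.0]
force: [0.1, -0.2, -0.6]
grip_width: 0.671
grip_force: 44.9
time_s: 23.55
eef_pos: [533.1, -209.5, 80.0]
ee_rot: [-0.0, 1.0, 0.015, -0.0]
force: [0.0, 0.0, -0.2]
grip_width: 0.672
grip_force: 44.9
[ 533.1 -209.5   80. ] [ 0.   0.  -0.2] [-0.14  0.07 -0.02] 23.55 44.89557445049286
[0, 1, 2] [[323.055905511811, 305.2007874015748], [329.5, 291.5], [369.3, 261.8]] [306, 298, 25, 21, 328]
o,z,tilt [14.3 15.1  5.6] res [-0.1  0.4  0.  -0.2  0.1 -0.2] tip -101.2 3.9 head pt z 54.8
```

```bash
for i in 1 2 3; do :; done; python3 -m handwheel '[[[1,-0.036,0,-0.018,0],[1,0,0,0,0]]]' | grep -E "pos|force"; python3 -m handwheel '[[[1,-0.036,0,-0.018,0],[1,0,0,0,0]]]'| grep -E "pos|force"; python3 -m handwheel '[[[1,-0.036,0,-0.018,0],[1,0,0,0,0]]]'| grep -E "pos|force"
```

```text
eef_pos: [531.6, -209.6, 79.2]
force: [1.2, -0.5, -0.3]
grip_force: 44.9
eef_pos: [529.7, -209.5, 78.3]
force: [0.1, -0.3, -0.7]
grip_force: 44.9
eef_pos: [527.9, -209.6, 77.4]
force: [0.9, -0.4, -1.6]
grip_force: 44.9
```

```bash
python3 look2.py; python3 -m handwheel '[[[1,-0.036,0,-0.018,0],[1,0,0,0,0]]]' | grep -E "pos|force"; python3 -m handwheel '[[[1,-0.027,0,-0.014,0],[1,0,0,0,0]]]'| grep -E "pos|force"; python3 -m handwheel '[[[1,-0.027,0,-0.014,0],[1,0,0,0,0]]]'| grep -E "pos|force"; python3 look2.py
```

```text
[ 527.9 -209.6   77.4] [ 0.9 -0.4 -1.6] [-0.13 -0.01  0.01] 24.25 44.87998187541962
[0, 1, 2] [[322.03548387096777, 305.4548387096773], [327.6, 292.7], [367.3, 263.0]] [306, 298, 23, 21, 294]
o,z,tilt [ 9.8 16.2  6.2] res [-0.5  1.1  0.3 -0.4  0.2 -0.6] tip -105.5 3.6 head pt z 56.5
eef_pos: [526.3, -209.6, 76.6]
force: [1.9, -0.5, -0.9]
grip_force: 44.9
eef_pos: [526.1, -209.7, 76.6]
force: [6.4, -0.0, 2.0]
grip_force: 45.1
eef_pos: [525.9, -209.7, 76.8]
force: [10.8, 2.3, 5.9]
grip_force: 45.5
[ 525.9 -209.7   76.8] [10.8  2.3  5.9] [ 0.58 -1.57 -0.17] 24.95 45.502638816833496
[0, 1, 2] [[321.8555555555554, 306.211111111111], [327.0, 293.1], [366.4, 263.3]] [306, 298, 22, 21, 282]
o,z,tilt [ 8.3 16.5  7.2] res [-0.5  0.9  0.4 -0.2  0.2 -0.6] tip -106.8 1.9 head pt z 57.7
```

```bash
python3 -m handwheel '[[[-0.5,0,0,0,0],[-0.8,0,0,0,0],[-1,0,0,0,0],[-1,0,0,0,0],[-1,0,0,0.2,0],[-1,0,0,0.3,0],[-1,0,0,0.6,0],[-1,0,0,0.6,0],[-1,0,0,0.7,0],[-1,0,0,0,0]]]'; python3 look2.py; python3 -m handwheel '[[[0,0.5,0.01,0,0],[0,0.5,0.01,0,0],[0,0.5,0,0,0],[0,0,0,0,0],[0,0,0,0,0],[0,0,0,0,0]]]'; python3 look2.py
```

```text
time_s: 26.05
eef_pos: [525.1, -210.5, 200.6]
ee_rot: [0.003, 1.0, 0.015, 0.004]
force: [-0.6, 0.2, 0.4]
grip_width: 1.0
grip_force: 0.0
[ 525.1 -210.5  200.6] [-0.6  0.2  0.4] [-0.01 -0.    0.03] 26.05 0.0
[0, 1, 2] [[321.92999999999995, 306.54375], [326.9, 292.9], [366.1, 263.1]] [306, 299, 23, 21, 281]
o,z,tilt [ 8.3 17.2  7.8] res [-0.5  0.7  0.4  0.   0.1 -0.6] tip -106.6 1.4 head pt z 59.1
time_s: 26.75
eef_pos: [597.8, -208.5, 194.6]
ee_rot: [-0.0, 1.0, 0.015, -0.001]
force: [0.8, 0.3, -0.4]
grip_width: 0.499
grip_force: 0.0
[ 597.8 -208.5  194.6] [ 0.8  0.3 -0.4] [-0.07  0.02 -0.01] 26.75 0.0
[0, 1, 2] [[321.50930232558125, 306.63139534883726], [327.3, 293.3], [365.9, 265.1]] [306, 298, 23, 22, 287]
o,z,tilt [ 6.2 13.3  6.3] res [-0.6  1.2 -0.1  0.3  0.8 -1.3] tip -109.1 0.6 head pt z 53.8
```

```bash
python3 -m handwheel '[[[0,0.06,0,-0.3,0],[0,0,0,-0.4,0],[0,0,0,-0.1,0],[0,0,0,0,0]]]'; python3 -m handwheel '[[[0,0,0,-0.06,0],[0,0,0,0,0]]]'|grep -E "pos|force"; python3 -m handwheel '[[[0,0,0,-0.06,0],[0,0,0,0,0]]]'|grep -E "pos|force"; python3 -m handwheel '[[[0,0,0,-0.06,0],[0,0,0,0,0]]]'|grep -E "pos|force"
```

```text
time_s: 27.25
eef_pos: [601.2, -208.4, 154.0]
ee_rot: [-0.001, 1.0, 0.015, -0.001]
force: [-0.0, -1.1, -0.2]
grip_width: 0.502
grip_force: 0.0
eef_pos: [601.8, -208.7, 152.6]
force: [-0.0, 0.2, 1.1]
grip_force: 0.0
eef_pos: [601.7, -208.6, 149.4]
force: [0.5, -0.2, 0.6]
grip_force: 0.4
eef_pos: [602.2, -208.8, 147.2]
force: [0.2, 1.0, 6.5]
grip_force: 2.3
```

```bash
for k in 1; do :; done; python3 -m handwheel '[[[0,0,0,-0.05,0],[0,0,0,0,0]]]'|grep -E "pos|force"; python3 -m handwheel '[[[0,0,0,-0.05,0],[0,0,0,0,0]]]'|grep -E "pos|force"; python3 -m handwheel '[[[0,0,0,-0.05,0],[0,0,0,0,0]]]'|grep -E "pos|force"; python3 -c "
from rig import ctrl; s=ctrl.sense(); print(s['force'],s['wrist_torque'])"
```

```text
eef_pos: [602.2, -208.8, 145.1]
force: [1.0, -0.2, 3.9]
grip_force: 1.6
eef_pos: [602.4, -208.7, 142.6]
force: [-0.4, 2.1, 9.2]
grip_force: 4.4
eef_pos: [601.6, -208.5, 138.6]
force: [0.2, 0.0, -1.1]
grip_force: 0.0
[ 0.20332982  0.03222902 -1.06306506] [-0.02110888 -0.00451107 -0.04453646]
```

```bash
python3 -m handwheel '[[[0,0,0,-0.05,0],[0,0,0,0,0]]]'|grep -E "pos|force"; python3 -m handwheel '[[[0,0,0,-0.05,0],[0,0,0,0,0]]]'|grep -E "pos|force"; python3 -m handwheel '[[[0,0,0,-0.05,0],[0,0,0,0,0]]]'|grep -E "pos|force"; python3 -c "
from rig import ctrl; s=ctrl.sense(); print(s['force'],s['wrist_torque'])"; python3 look2.py
```

```text
eef_pos: [601.3, -208.4, 135.2]
force: [0.0, -0.1, -0.6]
grip_force: 0.0
eef_pos: [601.4, -208.5, 133.1]
force: [-0.1, -0.3, 0.3]
grip_force: 0.0
eef_pos: [601.5, -208.5, 130.8]
force: [-0.2, -0.6, -0.3]
grip_force: 0.0
[-0.16763505 -0.591602   -0.26267665] [ 0.05072733  0.02846483 -0.00037053]
[ 601.5 -208.5  130.8] [-0.2 -0.6 -0.3] [ 0.05  0.03 -0.  ] 29.05 0.0
[0, 1] [[321.60943396226423, 306.27264150943404], [328.8, 293.3]] [306, 298, 24, 22, 307]
o,z,tilt [9.2 9.  2.9] res [-0.   0.6  0.  -0.6] tip -106.6 3.1 head pt z 46.0
```

```bash
python3 -m handwheel '[[[0,0,0,-0.05,0],[0,0,0,0,0]]]'|grep -E "pos|force"; python3 -m handwheel '[[[0,0,0,-0.05,0],[0,0,0,0,0]]]'|grep -E "pos|force"; python3 -m handwheel '[[[0,0,0,-0.04,0],[0,0,0,0,0]]]'|grep -E "pos|force"; python3 -c "
from rig import ctrl; s=ctrl.sense(); print(s['force'],s['wrist_torque'])"
```

```text
eef_pos: [602.0, -208.7, 130.1]
force: [-3.1, 2.0, 7.7]
grip_force: 4.3
eef_pos: [602.1, -208.7, 129.8]
force: [-9.2, 3.6, 22.7]
grip_force: 11.8
eef_pos: [602.2, -208.8, 129.6]
force: [-14.4, 5.9, 32.8]
grip_force: 18.0
[-14.37564177   5.94456366  32.75137175] [1.17265135 2.05065827 0.0679904 ]
```

```bash
python3 -m handwheel '[[[0,0,0,0.1,0],[0,0,0,0.5,0],[0,0,0,0.9,0],[0,-0.5,0,0.8,0],[0,-0.9,0,0,0],[0,-0.9,0,0,0],[0,-0.9,0,0,0],[0,0,0,0,0],[0,0,0,0,0]]]'; python3 look2.py; python3 - <<'E'
from h import *
a=optics.capture("wrist")["img"];b=optics.capture("side")["img"];c=optics.capture("scene")["img"]
print([x for x in blobs(optics.capture("scene"),(100,110,40),(130,255,255),10) if 210<x[1][0]<300 and 230<x[1][1]<300])
cv2.imwrite("pics/fin.png",np.hstack([cv2.resize(a,(400,300)),crop(c,215,240,80,60,400,300)]))
cv2.imwrite("pics/fin.png",np.vstack([cv2.imread("pics/fin.png"),np.hstack([crop(b,300,245,80,60,400,300),crop(a,180,0,280,210,400,300)])]))
E
```

```text
time_s: 30.65
eef_pos: [441.5, -208.8, 239.8]
ee_rot: [0.0, 1.0, 0.015, 0.001]
force: [-0.5, 0.0, 0.3]
grip_width: 0.503
grip_force: 0.0
[ 441.5 -208.8  239.8] [-0.5  0.   0.3] [-0.02 -0.02 -0.02] 30.65 0.0
[0, 1, 2, 3] [[323.84534883720943, 306.2976744186046], [328.7, 292.7], [369.4, 265.3], [257.1, 262.9]] [306, 299, 23, 20, 287]
o,z,tilt [9.7 2.6 1. ] res [-1.6  1.   1.3  0.4  2.   0.  -2.  -0.7] tip -106.3 0.7 head pt z 37.6
[([236, 272, 8, 14, 52], [239.4, 277.6])]
```

View pics/fin.png

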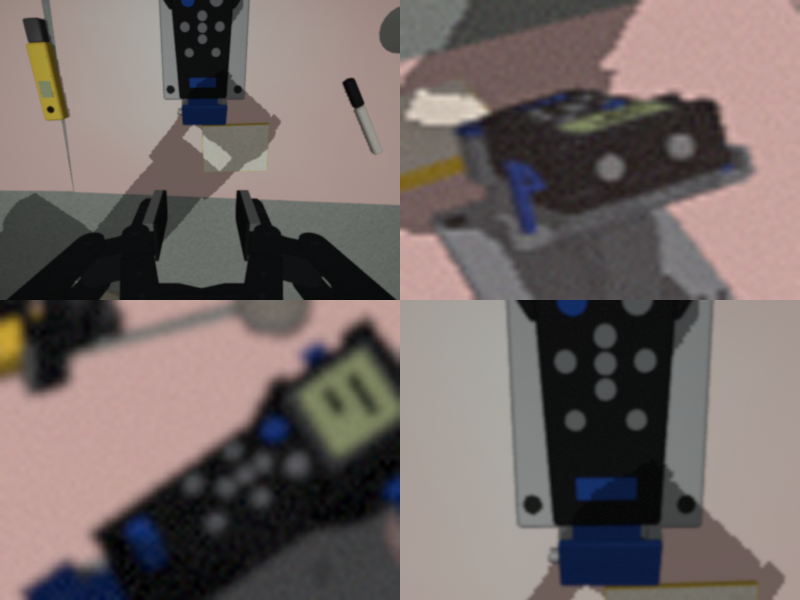

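```bash
python3 -m handwheel '[[[1,0.8,0,0.3,0],[1,0.9,0,0,0],[1,0.9,0,0,0],[1,0.9,0.05,0,0],[1,0.9,0.05,0,0],[1,0.6,0,0,0],[1,0,0,0,0],[1,0,0,0,0]]]' 20; python3 -m handwheel '[[[1,0,0,-0.7,0],[1,0,0,-0.7,0],[1,0,0,-0.6,0],[1,0,0,0,0],[1,0,0,0,0]]]'; python3 -c "
from h import *
c=optics.capture('side'); print([b for b in blobs(c,(100,110,40),(130,255,255),15) if 300<b[1][0]<400 and 240<b[1][1]<300])"
```

```text
time_s: 31.75
eef_pos: [691.9, -203.3, 252.7]
ee_rot: [-0.0, 1.0, 0.016, -0.001]
force: [-0.3, 0.3, 0.9]
grip_width: -0.002
grip_force: 0.0
time_s: 32.25
eef_pos: [691.4, -203.9, 156.1]
ee_rot: [0.0, 1.0, 0.015, 0.001]
force: [-0.6, 0.4, 0.2]
grip_width: 0.004
grip_force: 0.0
[([352, 269, 6, 4, 17], [354.4, 270.4]), ([377, 280, 9, 9, 50], [381.0, 284.1]), ([325, 289, 9, 11, 66], [329.1, 293.9])]
```

```bash
python3 -m handwheel '[[[1,0,-0.04,-0.4,0],[1,-0.2,0,0,0],[1,-0.14,0,0,0],[1,0,0,0,0]]]'|grep -E "pos|force"; for x in 1; do :; done; python3 -m handwheel '[[[1,-0.04,0,0,0],[1,0,0,0,0]]]'|grep -E "pos|force";python3 -m handwheel '[[[1,-0.04,0,0,0],[1,0,0,0,0]]]'|grep -E "pos|force";python3 -m handwheel '[[[1,-0.04,0,0,0],[1,0,0,0,0]]]'|grep -E "pos|force"
```

```text
eef_pos: [674.9, -206.1, 137.0]
force: [0.2, -0.1, -0.5]
grip_force: 0.0
eef_pos: [673.0, -205.7, 135.2]
force: [0.4, -0.3, 0.2]
grip_force: 0.0
eef_pos: [670.6, -205.6, 134.3]
force: [0.1, 0.7, 0.1]
grip_force: 0.0
eef_pos: [668.5, -205.6, 134.2]
force: [0.7, -0.2, -0.7]
grip_force: 0.0
```

```bash
for x in 1; do :; done; python3 -m handwheel '[[[1,-0.03,0,0,0],[1,0,0,0,0]]]'|grep -E "pos|force";python3 -m handwheel '[[[1,-0.03,0,0,0],[1,0,0,0,0]]]'|grep -E "pos|force";python3 -m handwheel '[[[1,-0.03,0,0,0],[1,0,0,0,0]]]'|grep -E "pos|force";python3 -m handwheel '[[[1,-0.03,0,0,0],[1,0,0,0,0]]]'|grep -E "pos|force"
```

```text
eef_pos: [667.0, -205.6, 134.2]
force: [0.6, -0.5, -0.2]
grip_force: 0.0
eef_pos: [665.5, -205.6, 134.2]
force: [0.7, -0.2, -0.8]
grip_force: 0.0
eef_pos: [664.0, -205.6, 134.2]
force: [-0.1, -0.3, -0.5]
grip_force: 0.0
eef_pos: [662.5, -205.6, 134.2]
force: [1.4, 0.6, -0.3]
grip_force: 0.0
```

```bash
for x in 1; do :; done; python3 -m handwheel '[[[1,-0.03,0,0,0],[1,0,0,0,0]]]'|grep -E "pos|force";python3 -m handwheel '[[[1,-0.03,0,0,0],[1,0,0,0,0]]]'|grep -E "pos|force";python3 -m handwheel '[[[1,-0.02,0,0,0],[1,0,0,0,0]]]'|grep -E "pos|force"
```

```text
eef_pos: [661.3, -205.6, 134.3]
force: [1.9, -0.0, -1.0]
grip_force: 0.5
eef_pos: [660.6, -205.8, 135.0]
force: [5.3, -1.9, 0.6]
grip_force: 2.9
eef_pos: [660.2, -205.9, 135.5]
force: [8.3, -1.2, 1.9]
grip_force: 4.2
```

```bash
python3 -m handwheel '[[[1,-0.03,0,-0.01,0],[1,0,0,0,0]]]'|grep -E "pos|force";python3 -m handwheel '[[[1,-0.02,0,-0.01,0],[1,0,0,0,0]]]'|grep -E "pos|force"; python3 -m handwheel '[[[1,0.1,0,0.03,0],[1,0.4,0,0,0],[1,0.3,0,0.3,0],[1,0,0,0.9,0],[1,0,0,0.9,0],[1,-0.5,0,0.6,0],[1,-0.9,0,0,0],[1,-0.9,0,0,0],[1,-0.9,0,0,0],[1,-0.9,0,0,0]]]';  python3 -m handwheel '[[[1,-0.9,0,0,0],[1,0,0,0,0],[1,0,0,0,0]]]'; python3 look2.py
```

```text
eef_pos: [659.9, -206.0, 135.9]
force: [14.0, -1.1, 3.3]
grip_force: 6.8
eef_pos: [659.7, -206.0, 135.9]
force: [17.7, -0.9, 4.1]
grip_force: 8.8
time_s: 36.1
eef_pos: [488.9, -205.1, 269.5]
ee_rot: [-0.0, 1.0, 0.015, -0.0]
force: [0.0, -0.9, 0.8]
grip_width: -0.0
grip_force: 0.0
time_s: 36.4
eef_pos: [445.8, -205.7, 270.2]
ee_rot: [0.0, 1.0, 0.015, 0.0]
force: [0.7, -0.9, 0.9]
grip_width: 0.0
grip_force: 0.0
[ 445.8 -205.7  270.2] [ 0.7 -0.9  0.9] [0.02 0.01 0.03] 36.4 0.0
[0, 1, 2, 3] [[323.94444444444446, 306.211111111111], [328.7, 292.9], [369.7, 265.5], [257.2, 263.0]] [306, 299, 23, 20, 282]
o,z,tilt [9.7 2.2 0.9] res [-1.6  1.1  1.4  0.2  1.8 -0.1 -2.1 -0.5] tip -106.3 0.4 head pt z 37.1
```

```bash
python3 -c "
from rig import ctrl; print(ctrl.finish_job())"
```

```text
the job is handed in; nothing more can be done
None
```

The meter is back in its cradle and I handed the job in at about 36 s of the 61 s allowed; `finish_job()` returned no verdict, so success isn't confirmed. With the head still raised, I slid the foot under the lip until it met the stop, at about 12 N. I then pressed the head down on both sides until the resistance dropped and it sat firm, and the arm ended clear of everything. I couldn't see the left catch or the charging contact well enough to confirm either directly.

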